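# Set up the vial analyser for a batch

## Robot

A 7-joint arm with a two-finger parallel gripper is mounted at the origin on the work surface. World frame = base frame: x ahead of the robot, y to its left, z up, the work surface at z = 0. Lengths are in m, angles in rad, forces in N, time in s.
With the tool pointing down it reaches from about 0.425 to 0.925 m from the base axis. Payload 6.8 kg.
Tool frame: the origin (TCP) lies on the centre line of the jaws, within the pads' length; the fingertips stand 25 mm ahead of it and the grasp point (between the pads) lies 6 mm ahead of it; z points along the fingers, y is the line along which they close (so a half turn about z gives the same grasp; the last joint's range is limited). The gripper opens to 85 mm and grips with 20 to 120 N. Pads are 22 mm wide; open, the fingers measure 114 mm over their backs; the gripper's body (76 mm by 85 mm) begins 54 mm behind the grasp point. The pads swing forward as they close: fully open they stand 13 mm farther back than shut.
Start: joints at [1.164, 0.477, 0.022, 1.555, -0.011, 1.109, -0.083], TCP at [0.199, -0.645, 0.256] pointing down, gripper open.
Joint ranges: [-2.96, 2.96], [-0.34, 2.1], [-1.41, 1.46], [0.24, 2.44], [-1.37, 4.51], [0.17, 1.92], [-2.96, 2.96]. Speed limits (rad/s): [2.39, 2.39, 3.14, 3.14, 3.14, 3.14, 3.14].

## Interface

Orientations are given as a rotation vector (axis times angle).
In Python, from bench import status, imaging, workorder gives the robot as it stands.
- The arm moves only by the tool send_rows, never from a script. Its argument "steps" is a list of rows, each an object of numbers: "dx", "dy", "dz": the shift along the tool's x, y, z in cm; "yaw": the turn about the tool's z in degrees; "gripper": the opening, from 0 (shut) to 1 (fully open). A call has 1 to 5 rows; each row is the pose to reach, as a shift and turn from the pose commanded when the call began, along the tool's axes at that moment; what a row does not reach only later rows make up. A row lasts 1/8 s, in which the tool goes at most 62.5 mm and 10.7 degrees, less where a joint would pass 70% of its speed; a pose out of reach is approached as far as the arm can. A call with a gripper value outside its range is refused whole. The fingers move at their own pace and stop on an object; "force" is the grip in N (left out, the last holds). Time passes only in rows, so rows that repeat a pose let the fingers close. It gives the time, the measured TCP pose, the force, the opening and the grip force at its end, in the units of the state.
- status.get_obs(): the state, without advancing time (a new reading comes with each control period).
- imaging.grab_frame(name): name is "side" or "top"; returns a dict with "color" (400x640x3 uint8, red, green, blue), "depth" (400x640 float32, m along the optical axis (not along the pixel's ray), 0 where there is no reading), "K" (3x3 intrinsics, pixels), "R" (3x3) and "t" (3): a world point X has camera coordinates R X + t. Camera axes: x right, y down, z forward; pixel columns grow to the right and rows downward; lengths in m; the calibration is good to about 2 mm. A picture is of the moment at which its call begins.
- workorder.hand_in(): hands the job in; it is judged then, once.
The state is a dict: "clock": time; "joints": joint angles; "qvel": joint speeds; "tau": joint torques, N m; "tcp_pos": TCP position; "orientation": TCP orientation; "contact_force": force on the tool from outside, world axes, zero at the start; "moment": the same for the moment, N m; "grip_width": finger opening in m; "gripper_force": force on a finger pad.
Only numpy, scipy, OpenCV 4.12 (cv2) and the standard library are available. Lean on these libraries where they do the work, as an engineer would, in place of code of your own. Each camera call takes 0.05 s, during which the arm holds its last target. There are 200 camera calls.

## Task

Get the vial analyser ready and start it: take the white reference puck off the window in its deck and lay it flat in the round dish, then set the empty vial carrier down on the analyser so that its three ball feet are fully home in the cone, groove and flat seats. After that stand every vial upright in a pocket of its own in the carrier and turn the iris knob until its pointer meets the white index mark; when all this is so, push the start plunger fully down and let it come up again. Leave the flask and the mouse where they are.

Things in the scene. Friction and masses are not known exactly. Their poses are not given: they have to be found in the camera images.
- analyser: White bench analyser, fixed: a low deck (top 70 mm above the bench; x -145 to 145, y -190 to 120 mm from the origin) and a 200 mm high housing on its left (y 120 to 290 mm). Origin on the bench under the centre of the seat set, where a round window lies in the deck with the puck on it at the start. At yaw 0 its x points away from the robot, y to the left.
- seat_cone (a point): Where the centre of a 16 mm ball foot lies when it is home in the cone seat (hexagonal steel cup, 55 degree slopes, mouth 22 mm wide, 20 mm high above the deck). 55 mm to -x and 55 mm to +y of the analyser's origin, 18 mm above the deck.
- seat_groove (a point): The same for the V groove (two steel slopes of 55 degrees, 36 mm long, 20 mm high, running towards the cone along the analyser's y). 55 mm to -x and 55 mm to -y of the analyser's origin, 18 mm above the deck.
- seat_flat (a point): The same for the flat seat (round steel pad, 32 mm across, 10 mm high). 60 mm to +x of the analyser's origin, 18 mm above the deck.
- carrier: Vial carrier, about 0.6 kg: plate 150 x 150 x 8 mm on three 16 mm ball feet, four pockets, and in the middle an upright square grey post (16 x 16 mm, sides along x and y) to hold it by. Origin at the centre, level with the balls' undersides; plate top 30 mm and post top 115 mm above. Home, its axes lie along the analyser's and its origin is 10 mm above the deck, over the window.
- foot_cone (a point): Centre of the ball foot that belongs in the cone: (-55, +55, 8) mm in the carrier's frame. The three feet form an isosceles triangle, so the carrier fits one way round only; feet within about 5 mm of their seats slide home when the carrier is set down and let go.
- foot_groove (a point): Centre of the ball foot that belongs in the groove: (-55, -55, 8) mm in the carrier's frame.
- foot_flat (a point): Centre of the ball foot that belongs on the flat: (+60, 0, 8) mm in the carrier's frame, alone under the 30 mm wide tab that stands 13 mm out from the middle of the plate's +x edge.
- iris_grip (a point): Centre of the iris knob's grip bar (44 mm long, 14 mm thick, 14 to 44 mm above the deck), on the axis, 37 mm above the deck, at (-70, -145) mm from the analyser's origin. Dial 50 mm, base 76 mm across. A white line on one half of the bar's top is the pointer; the index is the one white mark on the base, thicker than the black ticks, towards the analyser's -y.
- iris (a joint): Angle of the iris knob (rad), growing clockwise seen from above: at 0 the pointer looks along the analyser's +x, at 1.57 it points at the index mark (-y). Stops at 0 and 3.14; stays where it is left (friction 0.04 N m).
- start_top (a point): Top of the start plunger, a steel button 25 mm across in a grey collar (44 mm across, 12 mm high), at (80, -145) mm from the analyser's origin. It stands 30 mm above the deck at rest.
- start (a joint): How far the start plunger is pressed (m): 0 at rest, 0.010 fully down, 8 mm above its collar. Sprung: 2 N at rest, 5 N fully down; it comes up by itself.
- puck: White reference puck: ceramic disc 44 mm across and 18 mm high with a black round knob on top, 20 mm across and 24 mm high (42 mm in all). 0.12 kg. Origin at the centre of its underside.
- dish_in (a point): Centre of the inner floor of the puck's round aluminium dish: inside 64 mm across, floor 4 mm and rim 12 mm above the bench. Fixed.
- vial1: Amber glass vial with a white cap, upright: body 34 mm across and 36 mm high, cap 30 mm across up to 50 mm. About 0.08 kg. Origin at the centre of its underside. Two to four vials are there; all are alike.
- vial2: Amber glass vial with a white cap, upright: body 34 mm across and 36 mm high, cap 30 mm across up to 50 mm. About 0.08 kg. Origin at the centre of its underside. Two to four vials are there; all are alike.
- vial3: Amber glass vial with a white cap, upright: body 34 mm across and 36 mm high, cap 30 mm across up to 50 mm. About 0.08 kg. Origin at the centre of its underside. Two to four vials are there; all are alike.
- vial4: Amber glass vial with a white cap, upright: body 34 mm across and 36 mm high, cap 30 mm across up to 50 mm. About 0.08 kg. Origin at the centre of its underside. Two to four vials are there; all are alike.
- pocket1 (a point): Centre of the floor of a pocket of the carrier, at (+46, +46, 30) mm in the carrier's frame: 39 mm square inside, walls 3 mm thick and 12 mm high.
- pocket2 (a point): Centre of the floor of a pocket of the carrier, at (+46, -46, 30) mm in the carrier's frame: 39 mm square inside, walls 3 mm thick and 12 mm high.
- pocket3 (a point): Centre of the floor of a pocket of the carrier, at (-46, -46, 30) mm in the carrier's frame: 39 mm square inside, walls 3 mm thick and 12 mm high.
- pocket4 (a point): Centre of the floor of a pocket of the carrier, at (-46, +46, 30) mm in the carrier's frame: 39 mm square inside, walls 3 mm thick and 12 mm high.
- flask: Bystander: small conical glass flask, 66 mm across, 92 mm high; origin under its centre.
- mouse: Bystander: grey computer mouse, 105 x 60 x 22 mm; origin under its centre.
Mind the look-alikes: they are no part of the job. Leave any blue look-alike of the vial1 alone. What is shaped like the vial4 but red is not meant.

How it is judged:
On the way, in this order (a step that is already met when the one before it is completed fails the run):
1. the puck lies flat in its dish (horizontal distance between puck and dish_in below 0.014 m and height (world z) of puck below 0.009 m and angle between puck's own z axis and vertical below 0.12 rad), for 0.2 s.
2. the carrier is seated: each ball foot home in its own seat (distance between foot_cone and seat_cone below 0.005 m and distance between foot_groove and seat_groove below 0.005 m and distance between foot_flat and seat_flat below 0.005 m and angle between carrier's own z axis and vertical below 0.04 rad), for 0.3 s.
3. the puck lies in its dish, every vial stands in a pocket of the seated carrier and the iris pointer is at the index mark (all of step 1 and all of step 2 and (distance between vial1 and pocket1 below 0.007 m or distance between vial1 and pocket2 below 0.007 m or distance between vial1 and pocket3 below 0.007 m or distance between vial1 and pocket4 below 0.007 m) and angle between each of vial1, vial2, vial3, vial4's own z axis and vertical below 0.12 rad and (distance between vial2 and pocket1 below 0.007 m or distance between vial2 and pocket2 below 0.007 m or distance between vial2 and pocket3 below 0.007 m or distance between vial2 and pocket4 below 0.007 m) and (distance between vial3 and pocket1 below 0.007 m or distance between vial3 and pocket2 below 0.007 m or distance between vial3 and pocket3 below 0.007 m or distance between vial3 and pocket4 below 0.007 m) and (distance between vial4 and pocket1 below 0.007 m or distance between vial4 and pocket2 below 0.007 m or distance between vial4 and pocket3 below 0.007 m or distance between vial4 and pocket4 below 0.007 m) and value of joint iris between 1.45 and 1.69 rad), for 0.3 s.
4. the start plunger is pushed fully down with the carrier seated (all of step 2 and value of joint start above 0.009 m), for 0.1 s.
At the end, for the whole second after the job is handed in: Ball feet within 5 mm of home, carrier level (0.04 rad); each vial upright (0.12 rad) within 7 mm of a pocket floor's centre; iris at 1.57 rad within 0.12; puck flat in its dish (14 mm of its centre); plunger has been fully down and is up; all at rest (all of step 3 and value of joint start below 0.002 m and linear speed of each of carrier, vial1, vial2, vial3, vial4 below 0.02 m/s); the robot touches nothing.
It fails at once if the flask is moved by more than 30 mm (distance of flask from where it was at the start of the episode above 0.03 m).
It fails at once if the mouse is moved by more than 30 mm (distance of mouse from where it was at the start of the episode above 0.03 m).
Of vial1, vial2, vial3, vial4 only 2 to 4 are there at a start; the rules pass over those that are not, and their reading is None.
At some moment in a run one of vial1, vial2, vial3, vial4, puck may be knocked a few centimetres aside while the robot is not near it.
Once in a run the grip may slacken for a moment while it holds something.
It also fails if it takes over 210 s, if anything falls off the work surface, if the arm or the gripper's body presses on something with over 40 N, if the wrist force passes 120 N, or if a joint passes its speed limit or range.

## Working session

There is one attempt and no reset: what is moved stays moved. The work goes in short steps, Python scripts to look and compute and a tool call to move; the robot and the scene stay as the last step left them, time stands still between calls to the robot, and variables do not carry over. Pictures are saved under pics/ and viewed, at most 14 in all, crops included, and the job is handed in when it is done.

Besides the shell and the picture viewer there is one more tool, called as name(argument=value, ...) on one line, values as JSON. send_rows: Moves the arm, as the interface text tells. Its arguments: {"type":"object","properties":{"steps":{"type":"array"},"force":{"type":"number"}},"required":["steps"]}

```bash
mkdir -p pics
cat > h.py <<'E'
import numpy as np, cv2
from scipy.spatial.transform import Rotation as Rn
from bench import status, imaging, workorder
def grab(n,f=None):
    d=imaging.grab_frame(n); np.savez('/tmp/'+n+'.npz',**d)
    if f: cv2.imwrite('pics/'+f,d['color'][:,:,::-1])
    return d
def world(d,u,v,z=None):
    """pixel -> world, by depth or on plane z"""
    K,R,t=d['K'],d['R'],d['t']; ray=np.linalg.inv(K)@[u,v,1]
    c=-R.T@t; w=R.T@ray
    s=d['depth'][int(round(v)),int(round(u))] if z is None else (z-c[2])/w[2]
    return c+s*w
def cloud(d):
    v,u=np.mgrid[:400,:640]; r=np.stack([u,v,np.ones_like(u)],-1)@np.linalg.inv(d['K']).T
    return (r*d['depth'][...,None]-d['t'])@d['R']
def st():
    o=status.get_obs(); R=Rn.from_rotvec(o['orientation']).as_matrix()
    print('t',round(o['clock'],2),'tcp',np.round(o['tcp_pos'],4),'x',np.round(R[:,0],3),'y',np.round(R[:,1],3),'z',np.round(R[:,2],3),'F',np.round(o['contact_force'],1),'w',round(o['grip_width'],4),'gf',np.round(o['gripper_force'],1),'q',np.round(o['joints'],2))
    return o,R
def go(x,y,z):
    o,R=st(); print('shift cm (tool)',np.round(R.T@(np.array([x,y,z])-o['tcp_pos'])*100,2))
E
cat > a.py <<'E'
from h import *
for n in('top','side'):
    d=grab(n,n+'0.png'); print(n,np.round(-d['R'].T@d['t'],3),np.round(d['R'],2).tolist(),d['K'][0,0])
st()
E
python3 a.py
```

```text
top [ 0.462 -0.073  0.931] [[-0.03, -1.0, 0.03], [-0.99, 0.03, -0.12], [0.12, -0.04, -0.99]] 380.6925648740978
side [ 0.3   -0.757  0.914] [[0.93, -0.37, 0.01], [-0.27, -0.7, -0.66], [0.26, 0.61, -0.75]] 462.83959536447
t 0.1 tcp [ 0.1986 -0.6446  0.2554] x [ 0.956  0.294 -0.   ] y [ 0.294 -0.956 -0.002] z [-0.001  0.002 -1.   ] F [-0.4  0.7  0.2] w 0.0854 gf 0.0 q [ 1.16  0.48  0.02  1.56 -0.01  1.11 -0.08]
```

View pics/top0.png

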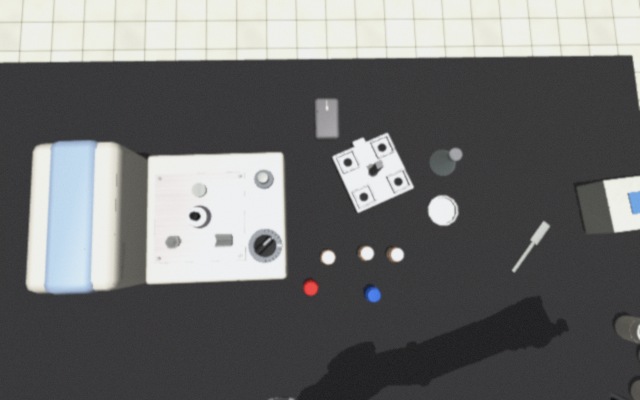

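View pics/side0.png

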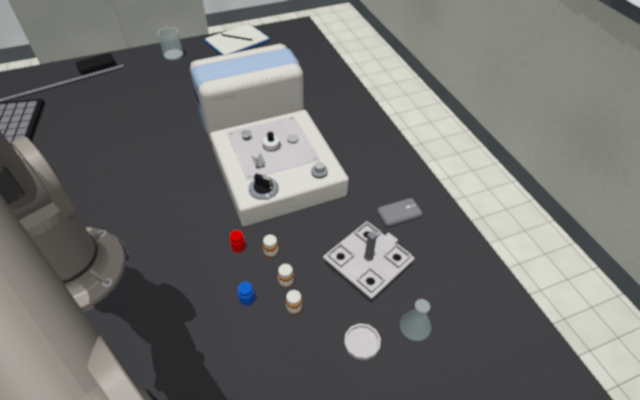

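Candidates for a vial (top image): white caps at (328,257), (366,253) and (396,254). Look-alikes: red (311,288) and blue (373,294). The puck is at (197,216), the dish at (443,210), the carrier at (372,172) with its tab at (358,145), the flask at (445,160) and the mouse at (327,117). I choose the three white-capped ones and check them in a crop.

```bash
cat > b.py <<'E'
from h import *
d=dict(np.load('/tmp/top.npz')); P=cloud(d); s=dict(np.load('/tmp/side.npz'));Q=cloud(s)
c=d['color']
A=cv2.resize(c[120:305,295:480],None,fx=4,fy=4,interpolation=cv2.INTER_CUBIC)[:600]
B=cv2.resize(c[145:295,140:295],None,fx=4,fy=4,interpolation=cv2.INTER_CUBIC)
cv2.imwrite('pics/cA.png',A[:,:,::-1]);cv2.imwrite('pics/cB.png',B[:,:,::-1])
for n,(u,v),zz in [('v1',(328,257),.05),('v2',(366,253),.05),('v3',(396,254),.05),('dishc',(443,210),.004),('puck',(197,216),.112),('start',(263,178),.10),('iris',(265,244),.114),('post',(377,167),.115),('flask',(444,161),.09),('blue',(373,294),.05)]:
    print(n,np.round(P[v,u],3),np.round(world(d,u,v,zz),3))
# blobs by height on both clouds
def blob(P,name,z0,z1,x0,x1,y0,y1):
    m=(P[...,2]>z0)&(P[...,2]<z1)&(P[...,0]>x0)&(P[...,0]<x1)&(P[...,1]>y0)&(P[...,1]<y1)
    n,l,stt,ce=cv2.connectedComponentsWithStats(m.astype(np.uint8))
    for i in range(1,n):
        if stt[i,4]>8:
            q=P[l==i]; (cx,cy),(w,h),a=cv2.minAreaRect((q[:,:2]*1000).astype(np.float32))
            print(name,'px',np.round(ce[i]),'n',stt[i,4],'mean',np.round(q.mean(0),4),'rect',np.round([cx,cy,w,h,a],1))
for P_,k in((P,'top'),(Q,'side')):
    blob(P_,k+' caps',.042,.056,.2,.5,-.4,-.0)
    blob(P_,k+' post',.08,.125,.3,.7,-.35,-.05)
    blob(P_,k+' plate',.02,.036,.35,.7,-.32,-.1)
    blob(P_,k+' deckthings',.076,.13,.2,.7,.0,.4)
    blob(P_,k+' deck',.064,.074,.2,.75,.0,.5)
    blob(P_,k+' dish',.009,.015,.3,.6,-.45,-.25)
E
python3 b.py
```

```text
v1 [ 0.442 -0.119  0.051] [ 0.442 -0.119  0.05 ]
v2 [ 0.448 -0.207  0.052] [ 0.448 -0.207  0.05 ]
v3 [ 0.444 -0.277  0.049] [ 0.444 -0.277  0.05 ]
dishc [ 0.547 -0.41   0.005] [ 0.547 -0.41   0.004]
puck [0.539 0.162 0.11 ] [0.539 0.161 0.112]
start [0.62  0.021 0.101] [0.62  0.021 0.1  ]
iris [0.475 0.017 0.114] [0.475 0.017 0.114]
post [ 0.635 -0.229  0.117] [ 0.636 -0.23   0.115]
flask [ 0.66  -0.403  0.052] [ 0.651 -0.389  0.09 ]
blue [ 0.355 -0.219  0.048] [ 0.355 -0.219  0.05 ]
top caps px [367. 253.] n 131 mean [ 0.4479 -0.2084  0.0506] rect [ 448.3 -209.2   28.4   27.5   88.7]
top caps px [396. 255.] n 133 mean [ 0.4423 -0.2771  0.0504] rect [ 441.7 -277.2   27.    27.7   86.7]
top caps px [328. 257.] n 131 mean [ 0.441  -0.119   0.0506] rect [ 440.8 -119.2   27.4   27.5   43.5]
top caps px [286. 260.] n 12 mean [ 0.4392 -0.023   0.0485] rect [ 4.392e+02 -2.300e+01  2.000e-01  2.460e+01  8.980e+01]
top caps px [310. 288.] n 139 mean [ 0.3725 -0.0766  0.0504] rect [372.4 -76.1  27.3  29.1  88.7]
top caps px [373. 295.] n 141 mean [ 0.3531 -0.2192  0.0504] rect [ 353.1 -219.   
[... 3976 characters left out ...]
 195 mean [0.6174 0.017  0.0872] rect [618.6  19.6  38.4  41.3  66.5]
side deckthings px [261. 183.] n 346 mean [0.4661 0.0162 0.0941] rect [467.   24.   50.   66.3  83.2]
side deck px [273. 152.] n 6628 mean [0.5354 0.1434 0.0696] rect [5.381e+02 1.470e+02 2.878e+02 2.958e+02 5.000e-01]
side dish px [294. 310.] n 18 mean [ 0.4368 -0.2924  0.012 ] rect [ 437.2 -292.5   10.1   30.3   74.4]
side dish px [350. 340.] n 91 mean [ 0.5215 -0.3981  0.0112] rect [ 525.  -397.8   70.8   28.    66.8]
side dish px [364. 325.] n 15 mean [ 0.5617 -0.3774  0.0109] rect [ 562.7 -377.6    4.7   17.    64.9]
side dish px [373. 344.] n 99 mean [ 0.561  -0.4225  0.0112] rect [ 560.7 -419.9   70.1   31.2   51.4]
```

View pics/cA.png

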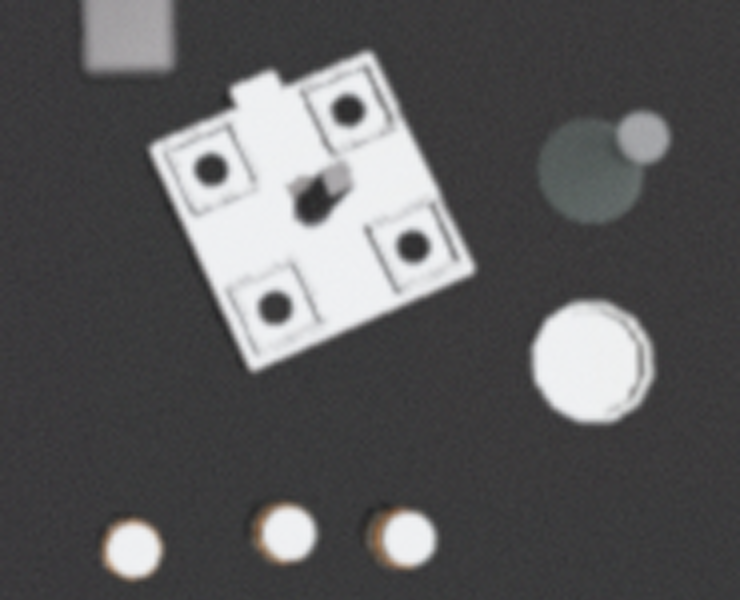

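View pics/cB.png

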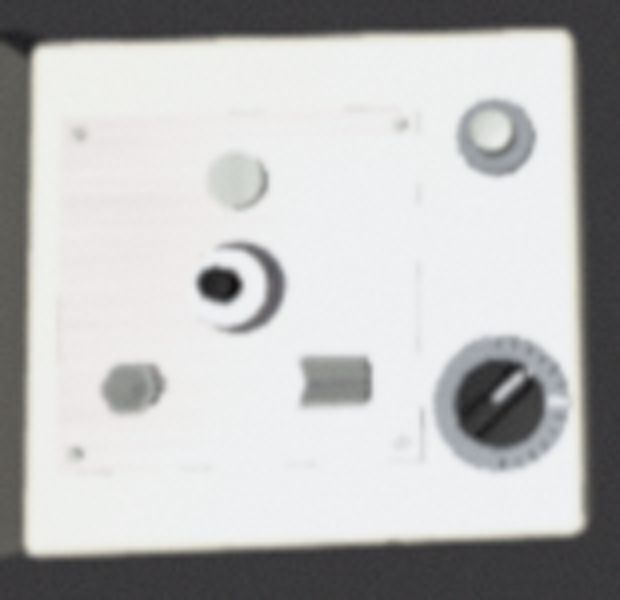

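The crops show three amber vials with white caps, at crop A (132,548), (287,533) and (408,538). The carrier's tab points up-left at (258,90). In crop B the puck knob is at (218,285), and the iris pointer is about 43° clockwise from +x, with the index on the right at (562,402).

Fused measurements:
- Analyser origin: (0.5396, 0.1667), yaw about 0.
- Carrier: (0.640, -0.235), yaw 22.2°.

send_rows(steps=[{"dx":21.1,"dy":-9,"yaw":17.1,"gripper":0.6},{"dx":21.1,"dy":-9,"yaw":17.1,"gripper":0.6},{"dx":21.1,"dy":-9,"yaw":17.1,"gripper":0.6},{"dx":21.1,"dy":-9,"yaw":17.1,"gripper":0.6},{"dx":21.1,"dy":-9,"yaw":17.1,"gripper":0.6}], force=40)

```text
validation failed for argument at $.st...
```

send_rows(steps=[{"dx":17.6,"dy":-24.7},{"dx":17.6,"dy":-24.7},{"dx":17.6,"dy":-24.7},{"dx":17.6,"dy":-24.7},{"dx":17.6,"dy":-24.7}])

```text
validation failed for argument at $.st...
```

send_rows(steps=[{"dx":-1.2,"dy":-28},{"dx":-1.2,"dy":-28},{"dx":-1.2,"dy":-28},{"dx":-1.2,"dy":-28},{"dx":-1.2,"dy":-28}])

```text
validation failed for argument at $.st...
```

send_rows(steps=[{"dy":-13.7,"dz":5},{"dy":-13.7,"dz":5},{"dy":-13.7,"dz":5},{"dy":-13.7,"dz":5}])

```text
validation failed for argument at $.st...
```

```bash
python3 -c "
from h import *
go(.538,.1675,.117)"
```

```text
t 0.1 tcp [ 0.1986 -0.6446  0.2554] x [ 0.956  0.294 -0.   ] y [ 0.294 -0.956 -0.002] z [-0.001  0.002 -1.   ] F [-0.4  0.7  0.2] w 0.0854 gf 0.0 q [ 1.16  0.48  0.02  1.56 -0.01  1.11 -0.08]
shift cm (tool) [ 56.35 -67.6   13.95]
```

All five keys may be required in each row, so I'll send full rows.

send_rows(steps=[{"dx":21.1,"dy":-9,"dz":0,"yaw":17.1,"gripper":0.6},{"dx":21.1,"dy":-9,"dz":0,"yaw":17.1,"gripper":0.6},{"dx":21.1,"dy":-9,"dz":0,"yaw":17.1,"gripper":0.6},{"dx":21.1,"dy":-9,"dz":0,"yaw":17.1,"gripper":0.6},{"dx":21.1,"dy":-9,"dz":0,"yaw":17.1,"gripper":0.6}], force=40)

```text
clock: 0.72
tcp_pos: [0.378, -0.4932, 0.2559]
orientation: [-3.139, -0.013, -0.002]
contact_force: [-0.0, -1.1, -0.9]
grip_width: 0.0512
gripper_force: 0.0
```

send_rows(steps=[{"dx":17.2,"dy":-24.7,"dz":0,"yaw":0,"gripper":0.6},{"dx":17.2,"dy":-24.7,"dz":0,"yaw":0,"gripper":0.6},{"dx":17.2,"dy":-24.7,"dz":0,"yaw":0,"gripper":0.6},{"dx":17.2,"dy":-24.7,"dz":0,"yaw":0,"gripper":0.6},{"dx":17.2,"dy":-24.7,"dz":0,"yaw":0,"gripper":0.6}])

```text
clock: 1.35
tcp_pos: [0.5464, -0.2486, 0.2561]
orientation: [-3.142, -0.0, 0.0]
contact_force: [0.3, -0.1, -0.2]
grip_width: 0.0509
gripper_force: 0.0
```

send_rows(steps=[{"dx":-1.2,"dy":-28,"dz":0,"yaw":0,"gripper":0.6},{"dx":-1.2,"dy":-28,"dz":0,"yaw":0,"gripper":0.6},{"dx":-1.2,"dy":-28,"dz":0,"yaw":0,"gripper":0.6},{"dx":-1.2,"dy":-28,"dz":0,"yaw":0,"gripper":0.6},{"dx":-1.2,"dy":-28,"dz":0,"yaw":0,"gripper":0.6}])

```text
clock: 1.98
tcp_pos: [0.5332, 0.0329, 0.2562]
orientation: [-3.141, -0.005, 0.0]
contact_force: [-0.1, -0.2, -0.6]
grip_width: 0.0511
gripper_force: 0.0
```

send_rows(steps=[{"dx":0,"dy":-13.4,"dz":6,"yaw":0,"gripper":0.6},{"dx":0,"dy":-13.4,"dz":6,"yaw":0,"gripper":0.6},{"dx":0,"dy":-13.4,"dz":6,"yaw":0,"gripper":0.6},{"dx":0,"dy":-13.4,"dz":6,"yaw":0,"gripper":0.6}])

```text
clock: 2.48
tcp_pos: [0.5331, 0.1646, 0.1953]
orientation: [3.141, 0.004, -0.003]
contact_force: [1.3, -0.7, -0.0]
grip_width: 0.0507
gripper_force: 0.0
```

```bash
python3 -c "
from h import *
go(.538,.1675,.117)"
```

```text
t 2.48 tcp [0.5331 0.1646 0.1953] x [ 1.     0.002 -0.002] y [ 0.002 -1.     0.   ] z [-0.002 -0.    -1.   ] F [ 1.3 -0.7 -0. ] w 0.0507 gf 0.0 q [-0.18  0.37 -0.28  1.88  0.13  0.91 -2.1 ]
shift cm (tool) [ 0.51 -0.29  7.83]
```

send_rows(steps=[{"dx":0.5,"dy":-0.2,"dz":4,"yaw":0,"gripper":0.6},{"dx":0.5,"dy":-0.2,"dz":7.8,"yaw":0,"gripper":0.6},{"dx":0.5,"dy":-0.2,"dz":7.8,"yaw":0,"gripper":0.6},{"dx":0.5,"dy":-0.2,"dz":7.8,"yaw":0,"gripper":0.05},{"dx":0.5,"dy":-0.2,"dz":7.8,"yaw":0,"gripper":0.05}])

```text
clock: 3.1
tcp_pos: [0.5402, 0.166, 0.1205]
orientation: [-3.141, 0.001, -0.006]
contact_force: [0.4, -0.4, 4.3]
grip_width: 0.0184
gripper_force: 39.0
```

send_rows(steps=[{"dx":0,"dy":0,"dz":0,"yaw":0,"gripper":0.05},{"dx":0,"dy":0,"dz":0,"yaw":0,"gripper":0.05},{"dx":0,"dy":0,"dz":-2,"yaw":0,"gripper":0.05},{"dx":0,"dy":0,"dz":-8,"yaw":0,"gripper":0.05},{"dx":0,"dy":0,"dz":-10,"yaw":0,"gripper":0.05}])

```text
clock: 3.72
tcp_pos: [0.5403, 0.1668, 0.2227]
orientation: [-3.139, -0.001, -0.01]
contact_force: [0.0, 0.4, -1.7]
grip_width: 0.0182
gripper_force: 39.2
```

send_rows(steps=[{"dx":0,"dy":29,"dz":0,"yaw":0,"gripper":0.05},{"dx":0,"dy":29,"dz":0,"yaw":0,"gripper":0.05},{"dx":0,"dy":29,"dz":0,"yaw":0,"gripper":0.05},{"dx":0,"dy":29,"dz":0,"yaw":0,"gripper":0.05},{"dx":0,"dy":29,"dz":0,"yaw":0,"gripper":0.05}])

```text
clock: 4.35
tcp_pos: [0.5381, -0.1278, 0.2192]
orientation: [3.14, -0.005, 0.002]
contact_force: [0.5, 1.2, -1.0]
grip_width: 0.0178
gripper_force: 40.8
```

send_rows(steps=[{"dx":0.4,"dy":28.3,"dz":4,"yaw":0,"gripper":0.05},{"dx":0.4,"dy":28.3,"dz":4,"yaw":0,"gripper":0.05},{"dx":0.4,"dy":28.3,"dz":4,"yaw":0,"gripper":0.05},{"dx":0.4,"dy":28.3,"dz":4,"yaw":0,"gripper":0.05},{"dx":0.4,"dy":28.3,"dz":8,"yaw":0,"gripper":0.05}])

```text
clock: 4.97
tcp_pos: [0.5438, -0.4129, 0.1417]
orientation: [3.135, -0.005, 0.01]
contact_force: [0.6, 0.2, -0.9]
grip_width: 0.0182
gripper_force: 40.9
```

```bash
python3 -c "
from h import *
go(.5445,-.406,.056)
d=grab('top'); P=cloud(d)
for n,(x,y) in dict(v1=(.441,-.12),v2=(.447,-.209),v3=(.4415,-.278)).items():
    m=(P[...,2]>.042)&(P[...,2]<.056)&(np.hypot(P[...,0]-x,P[...,1]-y)<.03)
    print(n,m.sum(),P[m].mean(0).round(4))
"
```

```text
t 4.97 tcp [ 0.5438 -0.4129  0.1417] x [ 1.    -0.003  0.006] y [-0.004 -1.     0.006] z [ 0.006 -0.006 -1.   ] F [ 0.6  0.2 -0.9] w 0.0182 gf 40.9 q [ 0.61  0.6  -0.07  1.63  0.05  0.9  -1.06]
shift cm (tool) [ 0.01 -0.74  8.56]
v1 132 [ 0.441  -0.119   0.0508]
v2 134 [ 0.4478 -0.2081  0.0502]
v3 136 [ 0.4421 -0.2768  0.0502]
```

send_rows(steps=[{"dx":0,"dy":-0.5,"dz":4,"yaw":0,"gripper":0.05},{"dx":0,"dy":-0.5,"dz":7,"yaw":0,"gripper":0.05},{"dx":0,"dy":-0.5,"dz":8.5,"yaw":0,"gripper":0.05},{"dx":0,"dy":-0.5,"dz":8.5,"yaw":0,"gripper":0.05},{"dx":0,"dy":-0.5,"dz":8.5,"yaw":0,"gripper":0.05}])

```text
clock: 5.65
tcp_pos: [0.5433, -0.4023, 0.0543]
orientation: [3.141, 0.0, 0.002]
contact_force: [0.1, 0.5, -1.1]
grip_width: 0.0178
gripper_force: 44.1
```

send_rows(steps=[{"dx":0,"dy":0.3,"dz":0.1,"yaw":0,"gripper":0.05},{"dx":0,"dy":0.3,"dz":0.1,"yaw":0,"gripper":0.05},{"dx":0,"dy":0.3,"dz":0,"yaw":0,"gripper":0.6},{"dx":0,"dy":0.3,"dz":0,"yaw":0,"gripper":0.6},{"dx":0,"dy":0.3,"dz":0,"yaw":0,"gripper":0.6}])

```text
clock: 6.28
tcp_pos: [0.5428, -0.4049, 0.0533]
orientation: [3.142, 0.0, 0.0]
contact_force: [-0.7, 0.3, -0.4]
grip_width: 0.0513
gripper_force: 0.0
```

send_rows(steps=[{"dx":0,"dy":0,"dz":-6,"yaw":0,"gripper":0.6},{"dx":0,"dy":0,"dz":-12,"yaw":0,"gripper":0.6},{"dx":0,"dy":-5,"dz":-14,"yaw":0,"gripper":0.6},{"dx":5,"dy":-12,"dz":-14,"yaw":-11,"gripper":0.6},{"dx":7,"dy":-12,"dz":-14,"yaw":-22,"gripper":0.6}])

```text
clock: 6.9
tcp_pos: [0.6145, -0.2805, 0.1944]
orientation: [-3.082, -0.602, -0.003]
contact_force: [0.4, -0.8, 0.7]
grip_width: 0.0509
gripper_force: 0.0
```

```bash
cat > f.py <<'E'
from h import *
from scipy.optimize import minimize
def puck():
    for n in('top','side'):
        d=grab(n); P=cloud(d)
        m=(P[...,2]>.019)&(P[...,2]<.05)&(np.hypot(P[...,0]-.5445,P[...,1]+.406)<.045)
        q=P[m]; k=q[q[:,2]>.04]; print(n,'puck',m.sum(),q.mean(0).round(4),'knob top',k.mean(0).round(4),'zmax',np.percentile(q[:,2],98).round(4))
def carrier(c0,zt,rad=.125):
    """plate: minAreaRect of top surface; post top"""
    for n in('top','side'):
        d=dict(np.load(f'/tmp/{n}.npz')); P=cloud(d)
        m=(abs(P[...,2]-zt)<.006)&(np.hypot(P[...,0]-c0[0],P[...,1]-c0[1])<rad)
        m|=(P[...,2]>zt+.006)&(P[...,2]<zt+.016)&(np.hypot(P[...,0]-c0[0],P[...,1]-c0[1])<rad)
        print(n,'plate',np.round(cv2.minAreaRect((P[m][:,:2]*1000).astype(np.float32)),1) if 0 else cv2.minAreaRect((P[m][:,:2]*1000).astype(np.float32)))
        k=(P[...,2]>zt+.08)&(P[...,2]<zt+.09)&(np.hypot(P[...,0]-c0[0],P[...,1]-c0[1])<.03)
        print('  post top',P[k].mean(0).round(4),k.sum())
E
python3 -c "
from f import *
puck(); carrier((.640,-.235),.03); go(.640,-.235,.101)"
```

```text
top puck 143 [ 0.5393 -0.3956  0.0254] knob top [ 0.5389 -0.3965  0.0446] zmax 0.047
side puck 309 [ 0.5366 -0.4097  0.0284] knob top [ 0.5383 -0.4067  0.0444] zmax 0.0463
top plate ((647.3848876953125, -231.6295623779297), (162.8600311279297, 150.3314208984375), 22.398696899414062)
  post top [ 0.6411 -0.2339  0.1154] 56
side plate ((642.7508544921875, -234.1463165283203), (159.02468872070312, 150.90176391601562), 22.497671127319336)
  post top [ 0.6393 -0.2363  0.1137] 51
t 7.0 tcp [ 0.6169 -0.2794  0.1937] x [0.926 0.377 0.004] y [ 0.377 -0.926 -0.001] z [ 0.003  0.003 -1.   ] F [-0.7  0.9 -0.5] w 0.0511 gf 0.0 q [ 0.47  0.55 -0.19  1.6   0.11  1.01 -0.94]
shift cm (tool) [ 3.77 -3.24  9.29]
```

send_rows(steps=[{"dx":3.8,"dy":-3.2,"dz":0,"yaw":0,"gripper":0.6},{"dx":3.8,"dy":-3.2,"dz":2,"yaw":0,"gripper":0.6},{"dx":3.8,"dy":-3.2,"dz":5,"yaw":0,"gripper":0.6},{"dx":3.8,"dy":-3.2,"dz":6,"yaw":0,"gripper":0.6},{"dx":3.8,"dy":-3.2,"dz":6,"yaw":0,"gripper":0.6}], force=90)

```text
clock: 7.62
tcp_pos: [0.6355, -0.2419, 0.1325]
orientation: [-3.086, -0.584, 0.003]
contact_force: [0.8, 0.2, -0.1]
grip_width: 0.0513
gripper_force: 0.0
```

```bash
python3 -c "
from f import *
go(.6402,-.2351,.101)"
```

```text
t 7.62 tcp [ 0.6355 -0.2419  0.1325] x [ 0.931  0.365 -0.002] y [ 0.365 -0.931 -0.001] z [-0.002  0.    -1.   ] F [ 0.8  0.2 -0.1] w 0.0513 gf 0.0 q [ 0.4   0.62 -0.18  1.63  0.13  0.91 -1.03]
shift cm (tool) [ 0.69 -0.46  3.15]
```

send_rows(steps=[{"dx":0.7,"dy":-0.45,"dz":1.5,"yaw":-1,"gripper":0.6},{"dx":0.7,"dy":-0.45,"dz":3.1,"yaw":-1,"gripper":0.6},{"dx":0.7,"dy":-0.45,"dz":3.1,"yaw":-1,"gripper":0.6},{"dx":0.7,"dy":-0.45,"dz":3.1,"yaw":-1,"gripper":0.05},{"dx":0.7,"dy":-0.45,"dz":3.1,"yaw":-1,"gripper":0.05}])

```text
clock: 8.25
tcp_pos: [0.6416, -0.2348, 0.1029]
orientation: [3.081, 0.612, 0.001]
contact_force: [-2.2, 1.3, 8.0]
grip_width: 0.0158
gripper_force: 22.6
```

send_rows(steps=[{"dx":0,"dy":0,"dz":0,"yaw":0,"gripper":0.05},{"dx":0,"dy":0,"dz":0,"yaw":0,"gripper":0.05},{"dx":0,"dy":0,"dz":-1,"yaw":0,"gripper":0.05},{"dx":0,"dy":0,"dz":-2,"yaw":0,"gripper":0.05},{"dx":0,"dy":0,"dz":-2,"yaw":0,"gripper":0.05}])

```text
clock: 8.88
tcp_pos: [0.6417, -0.2346, 0.1231]
orientation: [3.081, 0.613, 0.002]
contact_force: [0.6, -0.5, -5.9]
grip_width: 0.0146
gripper_force: 88.1
```

```bash
python3 -c "
from f import *
st()"
```

```text
t 8.88 tcp [ 0.6417 -0.2346  0.1231] x [0.924 0.383 0.001] y [ 0.383 -0.924  0.001] z [ 0.001 -0.    -1.   ] F [ 0.6 -0.5 -5.9] w 0.0146 gf 88.1 q [ 0.39  0.63 -0.18  1.63  0.14  0.89 -1.03]
```

send_rows(steps=[{"dx":0,"dy":0,"dz":-4,"yaw":0,"gripper":0.05},{"dx":0,"dy":0,"dz":-8,"yaw":0,"gripper":0.05},{"dx":0,"dy":0,"dz":-12,"yaw":0,"gripper":0.05},{"dx":0,"dy":0,"dz":-14,"yaw":0,"gripper":0.05},{"dx":0,"dy":0,"dz":-14,"yaw":0,"gripper":0.05}])

```text
clock: 9.5
tcp_pos: [0.6418, -0.2345, 0.2632]
orientation: [3.08, 0.613, 0.003]
contact_force: [0.1, -0.2, -6.5]
grip_width: 0.0147
gripper_force: 89.4
```

send_rows(steps=[{"dx":0.5,"dy":-3,"dz":0,"yaw":0,"gripper":0.05},{"dx":1,"dy":-8,"dz":0,"yaw":0,"gripper":0.05},{"dx":2,"dy":-13,"dz":0,"yaw":0,"gripper":0.05},{"dx":2.5,"dy":-18,"dz":0,"yaw":0,"gripper":0.05},{"dx":3,"dy":-21,"dz":0,"yaw":0,"gripper":0.05}])

```text
clock: 10.12
tcp_pos: [0.5864, -0.0256, 0.2598]
orientation: [-3.078, -0.618, 0.006]
contact_force: [1.0, 0.2, -6.2]
grip_width: 0.0151
gripper_force: 89.4
```

send_rows(steps=[{"dx":1,"dy":-4,"dz":0,"yaw":5,"gripper":0.05},{"dx":1.5,"dy":-9,"dz":0,"yaw":10,"gripper":0.05},{"dx":2,"dy":-14,"dz":0,"yaw":16,"gripper":0.05},{"dx":3,"dy":-18,"dz":0,"yaw":22,"gripper":0.05},{"dx":3,"dy":-20,"dz":0,"yaw":22.5,"gripper":0.05}])

```text
clock: 10.75
tcp_pos: [0.5378, 0.1703, 0.2601]
orientation: [-3.141, -0.005, 0.005]
contact_force: [0.3, -0.2, -6.5]
grip_width: 0.0147
gripper_force: 89.4
```

send_rows(steps=[{"dx":0,"dy":0,"dz":0,"yaw":0,"gripper":0.05},{"dx":0,"dy":0,"dz":0,"yaw":0,"gripper":0.05}])

```text
clock: 11.0
tcp_pos: [0.5395, 0.1658, 0.2608]
orientation: [3.14, -0.001, -0.003]
contact_force: [0.1, -0.6, -6.9]
grip_width: 0.0146
gripper_force: 89.4
```

```bash
cat >> f.py <<'E'
def plate(c0,z0,z1):
    for n in('top','side'):
        d=grab(n); P=cloud(d)
        m=(P[...,2]>z0)&(P[...,2]<z1)&(np.hypot(P[...,0]-c0[0],P[...,1]-c0[1])<.12)
        q=P[m]; A=np.c_[q[:,:2]-c0,np.ones(len(q))]; w=np.median(q[:,2]); g=abs(q[:,2]-w)<.006
        co=np.linalg.lstsq(A[g],q[g,2],rcond=None)[0]
        print(n,len(q),'z',co[2].round(4),'tilt',co[:2].round(4),'rect',cv2.minAreaRect((q[:,:2]*1000).astype(np.float32)))
E
python3 -c "
from f import *
st(); plate((.54,.167),.15,.21); cv2.imwrite('pics/s1.png',cv2.resize(np.load('/tmp/side.npz')['color'][60:240,180:420,::-1],None,fx=3,fy=3))"
```

```text
t 11.0 tcp [0.5395 0.1658 0.2608] x [ 1.    -0.001 -0.002] y [-0.001 -1.     0.002] z [-0.002 -0.002 -1.   ] F [ 0.1 -0.6 -6.9] w 0.0146 gf 89.4 q [-0.17  0.31 -0.29  1.8   0.1   1.05 -2.07]
top 4642 z 0.1884 tilt [-0.0042 -0.0018] rect ((546.1321411132812, 165.38262939453125), (149.2427520751953, 162.8659210205078), 89.94741821289062)
side 2391 z 0.1876 tilt [-0.0022  0.0053] rect ((544.0323486328125, 187.08740234375), (199.2574005126953, 162.7237548828125), 89.761474609375)
```

View pics/s1.png

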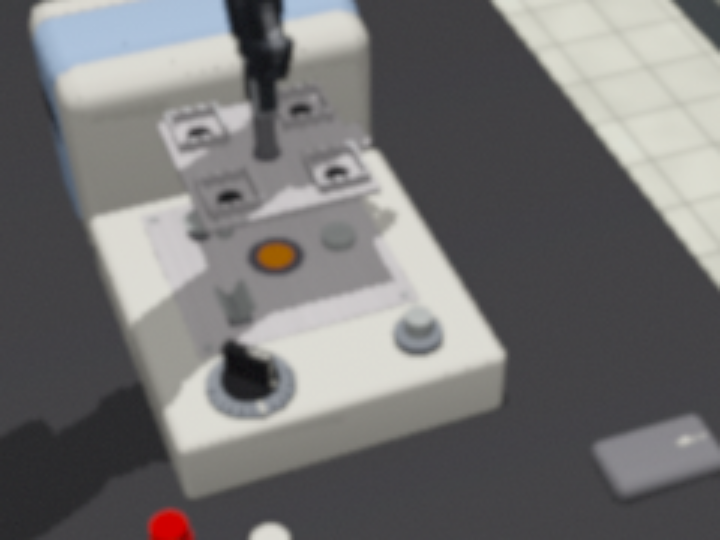

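send_rows(steps=[{"dx":0.1,"dy":-0.1,"dz":2,"yaw":0,"gripper":0.05},{"dx":0.1,"dy":-0.1,"dz":4,"yaw":0,"gripper":0.05},{"dx":0.1,"dy":-0.1,"dz":5.2,"yaw":0,"gripper":0.05},{"dx":0.1,"dy":-0.1,"dz":5.5,"yaw":0,"gripper":0.05},{"dx":0.1,"dy":-0.1,"dz":5.5,"yaw":0,"gripper":0.05}])

```text
clock: 11.72
tcp_pos: [0.5412, 0.1682, 0.2077]
orientation: [-3.141, 0.0, -0.001]
contact_force: [0.2, 0.8, -7.1]
grip_width: 0.0145
gripper_force: 89.2
```

```bash
python3 -c "
from f import *
go(.5398,.1668,.183); plate((.54,.167),.12,.15)"
```

```text
t 11.72 tcp [0.5412 0.1682 0.2077] x [ 1.    -0.     0.001] y [-0. -1. -0.] z [ 0.001  0.    -1.   ] F [ 0.2  0.8 -7.1] w 0.0145 gf 89.2 q [-0.18  0.37 -0.29  1.85  0.13  0.94 -2.1 ]
shift cm (tool) [-0.14  0.14  2.47]
top 3995 z 0.1352 tilt [-0.0012  0.0033] rect ((547.302978515625, 167.32980346679688), (148.99974060058594, 161.6544189453125), 89.90385437011719)
side 2248 z 0.1343 tilt [-0.002   0.0045] rect ((546.205322265625, 187.8106689453125), (163.67282104492188, 198.04148864746094), 0.005099192261695862)
```

send_rows(steps=[{"dx":0,"dy":0,"dz":1,"yaw":0,"gripper":0.05},{"dx":0,"dy":0,"dz":2,"yaw":0,"gripper":0.05},{"dx":0,"dy":0,"dz":2.3,"yaw":0,"gripper":0.05},{"dx":0,"dy":0,"dz":2.5,"yaw":0,"gripper":0.05},{"dx":0,"dy":0,"dz":2.5,"yaw":0,"gripper":0.05}])

```text
clock: 12.45
tcp_pos: [0.5407, 0.1679, 0.1833]
orientation: [3.141, 0.0, -0.0]
contact_force: [-4.3, -3.6, 4.3]
grip_width: 0.0146
gripper_force: 91.2
```

Contact is made. I release it and back off.

send_rows(steps=[{"dx":0,"dy":0,"dz":0,"yaw":0,"gripper":0.3},{"dx":0,"dy":0,"dz":0,"yaw":0,"gripper":0.6},{"dx":0,"dy":0,"dz":0,"yaw":0,"gripper":0.6},{"dx":0,"dy":0,"dz":-3,"yaw":0,"gripper":0.6},{"dx":0,"dy":0,"dz":-7,"yaw":0,"gripper":0.6}])

```text
clock: 13.08
tcp_pos: [0.5403, 0.1682, 0.2522]
orientation: [3.141, 0.0, -0.003]
contact_force: [0.8, 0.0, 0.6]
grip_width: 0.0512
gripper_force: 0.0
```

send_rows(steps=[{"dx":-3,"dy":6,"dz":0,"yaw":10,"gripper":0.6},{"dx":-6,"dy":12,"dz":0,"yaw":20,"gripper":0.6},{"dx":-6.8,"dy":14.4,"dz":0,"yaw":30,"gripper":0.6},{"dx":-6.8,"dy":14.4,"dz":0,"yaw":40,"gripper":0.6},{"dx":-6.8,"dy":14.4,"dz":0,"yaw":43,"gripper":0.6}])

```text
clock: 13.7
tcp_pos: [0.4729, 0.0238, 0.2526]
orientation: [-2.92, 1.157, -0.001]
contact_force: [-0.2, 0.6, 0.2]
grip_width: 0.0512
gripper_force: 0.0
```

```bash
cat >> f.py <<'E'
def iris():
    for n in('top','side'):
        d=dict(np.load(f'/tmp/{n}.npz')); P=cloud(d)
        m=(P[...,2]>.107)&(P[...,2]<.122)&(np.hypot(P[...,0]-.47,P[...,1]-.0217)<.04)
        if m.sum()>8: print(n,'bar',m.sum(),P[m].mean(0).round(4),cv2.minAreaRect((P[m][:,:2]*1000).astype(np.float32)))
E
python3 -c "
from f import *
plate((.54,.167),.10,.13); iris(); go(.47,.0217,.113)
cv2.imwrite('pics/s2.png',cv2.resize(np.load('/tmp/side.npz')['color'][60:240,180:420,::-1],None,fx=3,fy=3))"
```

```text
top 1266 z 0.1111 tilt [-0.0099  0.0045] rect ((594.6983642578125, 197.47454833984375), (64.4912109375, 208.935302734375), 18.32862663269043)
side 1677 z 0.1094 tilt [0.0009 0.0079] rect ((544.742919921875, 162.79591369628906), (163.17825317382812, 149.06871032714844), 0.898584246635437)
top bar 35 [0.4815 0.0089 0.1134] ((479.92169189453125, 7.895211219787598), (10.323320388793945, 19.08048439025879), 88.91438293457031)
side bar 93 [0.4694 0.0185 0.1124] ((469.78448486328125, 20.471656799316406), (15.551671981811523, 45.31864929199219), 46.08969497680664)
t 13.8 tcp [0.473  0.0243 0.2525] x [ 0.731 -0.682  0.   ] y [-0.682 -0.731 -0.001] z [ 0.001  0.    -1.   ] F [-0.4 -0.3  0.4] w 0.0511 gf 0.0 q [-0.05  0.16 -0.15  2.02  0.03  0.97 -2.53]
shift cm (tool) [-0.04  0.4  13.95]
```

View pics/s2.png

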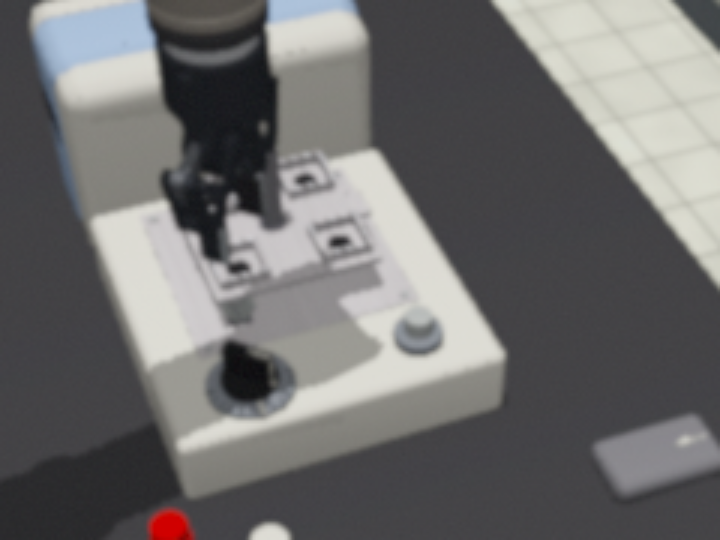

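send_rows(steps=[{"dx":0,"dy":0.4,"dz":0,"yaw":-10,"gripper":0.6},{"dx":0,"dy":0.4,"dz":0,"yaw":-20,"gripper":0.6},{"dx":0,"dy":0.4,"dz":0,"yaw":-30,"gripper":0.6},{"dx":0,"dy":0.4,"dz":0,"yaw":-40,"gripper":0.6},{"dx":0,"dy":0.4,"dz":0,"yaw":-50,"gripper":0.6}])

```text
clock: 14.42
tcp_pos: [0.4702, 0.0216, 0.2524]
orientation: [-3.135, -0.204, -0.0]
contact_force: [-0.0, -0.8, 0.3]
grip_width: 0.0511
gripper_force: 0.0
```

send_rows(steps=[{"dx":0,"dy":0,"dz":0,"yaw":-10,"gripper":0.6},{"dx":0,"dy":0,"dz":0,"yaw":-20,"gripper":0.6},{"dx":0,"dy":0,"dz":0,"yaw":-30,"gripper":0.6},{"dx":0,"dy":0,"dz":0,"yaw":-40,"gripper":0.6},{"dx":0,"dy":0,"dz":0,"yaw":-50,"gripper":0.6}])

```text
clock: 15.05
tcp_pos: [0.4702, 0.0216, 0.2523]
orientation: [2.755, 1.51, 0.0]
contact_force: [-0.1, 1.3, -0.1]
grip_width: 0.0509
gripper_force: 0.0
```

send_rows(steps=[{"dx":0,"dy":0,"dz":0,"yaw":-10,"gripper":0.6},{"dx":0,"dy":0,"dz":0,"yaw":-20,"gripper":0.6},{"dx":0,"dy":0,"dz":0,"yaw":-30,"gripper":0.6},{"dx":0,"dy":0,"dz":0,"yaw":-40,"gripper":0.6},{"dx":0,"dy":0,"dz":0,"yaw":-50,"gripper":0.6}])

```text
clock: 15.68
tcp_pos: [0.4702, 0.0215, 0.2523]
orientation: [1.859, 2.532, 0.0]
contact_force: [-0.0, 0.1, 1.7]
grip_width: 0.0515
gripper_force: 0.0
```

send_rows(steps=[{"dx":0,"dy":0,"dz":2,"yaw":-10,"gripper":0.6},{"dx":0,"dy":0,"dz":4,"yaw":-20,"gripper":0.6},{"dx":0,"dy":0,"dz":8,"yaw":-30,"gripper":0.6},{"dx":0,"dy":0,"dz":9.5,"yaw":-31,"gripper":0.6},{"dx":0,"dy":0,"dz":9.5,"yaw":-31,"gripper":0.6}])

```text
clock: 16.3
tcp_pos: [0.4697, 0.0214, 0.1568]
orientation: [-1.128, -2.93, 0.001]
contact_force: [0.2, -0.4, 0.4]
grip_width: 0.0513
gripper_force: 0.0
```

```bash
python3 -c "
from f import *
go(.4705,.0215,.113)"
```

```text
t 16.3 tcp [0.4697 0.0214 0.1568] x [-0.742  0.671  0.001] y [ 0.671  0.742 -0.001] z [-0.002  0.    -1.   ] F [ 0.2 -0.4  0.4] w 0.0513 gf 0.0 q [ 0.22  0.31 -0.47  2.1   0.2   0.77  0.47]
shift cm (tool) [-0.06  0.07  4.38]
```

send_rows(steps=[{"dx":0,"dy":0,"dz":3,"yaw":1,"gripper":0.6},{"dx":0,"dy":0,"dz":4.4,"yaw":1,"gripper":0.6},{"dx":0,"dy":0,"dz":4.4,"yaw":1,"gripper":0.6},{"dx":0,"dy":0,"dz":4.4,"yaw":1,"gripper":0.05},{"dx":0,"dy":0,"dz":4.4,"yaw":1,"gripper":0.05}], force=40)

```text
clock: 16.92
tcp_pos: [0.4709, 0.0216, 0.1142]
orientation: [1.151, 2.921, 0.002]
contact_force: [5.1, 10.1, 3.2]
grip_width: 0.0157
gripper_force: 6.9
```

send_rows(steps=[{"dx":0,"dy":0,"dz":0,"yaw":0,"gripper":0.05},{"dx":0,"dy":0,"dz":0,"yaw":0,"gripper":0.05},{"dx":0,"dy":0,"dz":0,"yaw":8,"gripper":0.05},{"dx":0,"dy":0,"dz":0,"yaw":16,"gripper":0.05},{"dx":0,"dy":0,"dz":0,"yaw":24,"gripper":0.05}])

```text
clock: 17.55
tcp_pos: [0.4714, 0.0222, 0.1144]
orientation: [1.738, 2.615, 0.004]
contact_force: [0.9, 2.1, 5.0]
grip_width: 0.0134
gripper_force: 42.5
```

send_rows(steps=[{"dx":0,"dy":0,"dz":0,"yaw":8,"gripper":0.05},{"dx":0,"dy":0,"dz":0,"yaw":16,"gripper":0.05},{"dx":0,"dy":0,"dz":0,"yaw":23,"gripper":0.05},{"dx":0,"dy":0,"dz":0,"yaw":23,"gripper":0.05},{"dx":0,"dy":0,"dz":0,"yaw":23,"gripper":0.05}])

```text
clock: 18.18
tcp_pos: [0.4715, 0.0222, 0.1144]
orientation: [2.218, 2.223, 0.005]
contact_force: [0.6, 2.3, 6.5]
grip_width: 0.0131
gripper_force: 42.6
```

```bash
python3 -c "
from f import *
st()"
```

```text
t 18.18 tcp [0.4715 0.0222 0.1144] x [-0.002  1.     0.001] y [1.    0.002 0.003] z [ 0.003  0.001 -1.   ] F [0.6 2.3 6.5] w 0.0131 gf 42.6 q [ 0.03  0.36 -0.25  2.14  0.14  0.65 -0.31]
```

send_rows(steps=[{"dx":0,"dy":0,"dz":0,"yaw":0,"gripper":0.6},{"dx":0,"dy":0,"dz":0,"yaw":0,"gripper":0.6},{"dx":0,"dy":0,"dz":-4,"yaw":0,"gripper":0.6},{"dx":0,"dy":0,"dz":-9,"yaw":0,"gripper":0.6},{"dx":-3,"dy":-1,"dz":-10,"yaw":0,"gripper":0.6}])

```text
clock: 18.8
tcp_pos: [0.4621, -0.0071, 0.2163]
orientation: [2.214, 2.224, 0.007]
contact_force: [0.5, 0.2, -0.4]
grip_width: 0.0512
gripper_force: 0.0
```

send_rows(steps=[{"dx":-5,"dy":-2,"dz":0,"yaw":0,"gripper":0.75},{"dx":-11.3,"dy":-2.1,"dz":0,"yaw":0,"gripper":0.75},{"dx":-11.3,"dy":-2.1,"dz":0,"yaw":0,"gripper":0.75},{"dx":-11.3,"dy":-2.1,"dz":0,"yaw":0,"gripper":0.75}])

```text
clock: 19.3
tcp_pos: [0.4387, -0.1215, 0.213]
orientation: [-2.221, -2.22, 0.001]
contact_force: [0.8, -0.4, -0.3]
grip_width: 0.0641
gripper_force: 0.0
```

```bash
cat >> f.py <<'E'
def caps(new=0):
    for n in('top','side'):
        d=grab(n) if new else dict(np.load(f'/tmp/{n}.npz')); P=cloud(d)
        for k,(x,y) in dict(v1=(.441,-.12),v2=(.447,-.209),v3=(.4415,-.278)).items():
            m=(P[...,2]>.043)&(P[...,2]<.056)&(np.hypot(P[...,0]-x,P[...,1]-y)<.035)
            if m.sum()>20: print(n,k,m.sum(),np.round(cv2.minAreaRect((P[m][:,:2]*1000).astype(np.float32))[0],1))
E
python3 -c "
from f import *
plate((.54,.167),.10,.13); iris(); caps(); puck(); go(.44,-.1205,.041)
a=np.load('/tmp/top.npz')['color'][:,:,::-1];b=np.load('/tmp/side.npz')['color'][:,:,::-1]
cv2.imwrite('pics/s3.png',np.hstack([cv2.resize(a[145:305,140:300],(400,400)),cv2.resize(b[100:260,200:360],(400,400))]))"
```

```text
top 4856 z 0.1105 tilt [0.0005 0.0037] rect ((546.887939453125, 189.63272094726562), (162.8013458251953, 194.57809448242188), 0.4140370786190033)
side 866 z 0.1095 tilt [-0.0038  0.0076] rect ((590.6072387695312, 159.4281005859375), (158.86572265625, 72.38629913330078), 76.47303771972656)
top bar 130 [0.4715 0.022  0.1142] ((470.73883056640625, 21.5595703125), (42.74559783935547, 12.674697875976562), 88.37263488769531)
side bar 30 [0.4688 0.0041 0.1124] ((469.177490234375, 5.700282573699951), (17.681533813476562, 13.056562423706055), 86.08898162841797)
side v1 121 [ 438.  -120.9]
side v2 215 [ 449.1 -217.8]
side v3 40 [ 451.2 -249.6]
top puck 250 [ 0.5392 -0.4019  0.029 ] knob top [ 0.5396 -0.4041  0.0458] zmax 0.0478
side puck 315 [ 0.5364 -0.4093  0.0284] knob top [ 0.5379 -0.4069  0.0449] zmax 0.0478
t 19.5 tcp [ 0.4392 -0.1203  0.2132] x [-0.003  1.     0.   ] y [ 1.     0.003 -0.   ] z [-0.  0. -1.] F [-0.1  0.   0.7] w 0.064 gf 0.0 q [ 0.29  0.18 -0.18  2.1   0.04  0.87  0.09]
shift cm (tool) [-0.02  0.09 17.22]
```

View pics/s3.png

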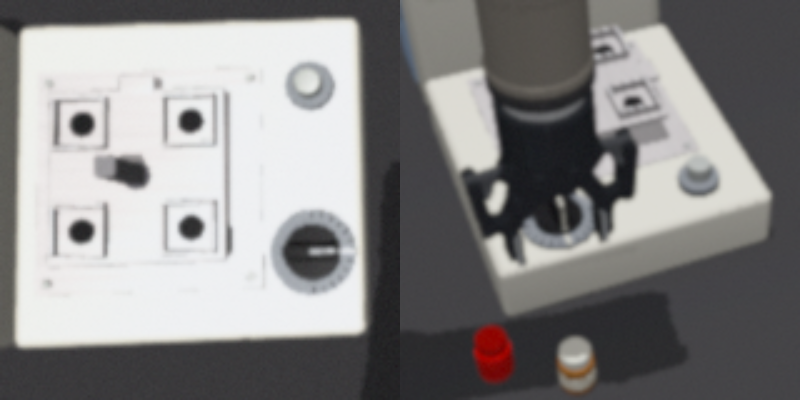

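The image shows the pointer at the index (320–345,250) and the carrier seated with its tab at (140,82). One of vial2/vial3 seems to have moved, so I'll check that later. I pick up vial1 now.

send_rows(steps=[{"dx":0,"dy":0.1,"dz":5,"yaw":0,"gripper":0.75},{"dx":0,"dy":0.1,"dz":10,"yaw":0,"gripper":0.75},{"dx":0,"dy":0.1,"dz":15,"yaw":0,"gripper":0.75},{"dx":0,"dy":0.1,"dz":16.9,"yaw":0,"gripper":0.75},{"dx":0,"dy":0.1,"dz":16.9,"yaw":0,"gripper":0.75}])

```text
clock: 20.12
tcp_pos: [0.4392, -0.1205, 0.0431]
orientation: [-2.217, -2.221, 0.003]
contact_force: [-0.3, 0.0, 0.4]
grip_width: 0.0638
gripper_force: 0.0
```

send_rows(steps=[{"dx":0,"dy":0,"dz":0,"yaw":0,"gripper":0.2},{"dx":0,"dy":0,"dz":0,"yaw":0,"gripper":0.2},{"dx":0,"dy":0,"dz":0,"yaw":0,"gripper":0.2},{"dx":0,"dy":0,"dz":-2,"yaw":0,"gripper":0.2},{"dx":0,"dy":0,"dz":-6,"yaw":0,"gripper":0.2}])

```text
clock: 20.75
tcp_pos: [0.4392, -0.1215, 0.1047]
orientation: [-2.22, -2.22, 0.002]
contact_force: [1.4, -0.3, -0.1]
grip_width: 0.0321
gripper_force: 39.9
```

```bash
python3 -c "
from f import *
st()"
```

```text
t 20.75 tcp [ 0.4392 -0.1215  0.1047] x [-0.  1.  0.] y [ 1.     0.    -0.002] z [-0.002  0.    -1.   ] F [ 1.4 -0.3 -0.1] w 0.0321 gf 39.9 q [ 0.27  0.35 -0.17  2.18  0.1   0.61  0.04]
```

send_rows(steps=[{"dx":0,"dy":0,"dz":-5,"yaw":0,"gripper":0.2},{"dx":2,"dy":1,"dz":-10,"yaw":0,"gripper":0.2},{"dx":8,"dy":2,"dz":-11,"yaw":0,"gripper":0.2},{"dx":14,"dy":4,"dz":-11,"yaw":0,"gripper":0.2},{"dx":20,"dy":5.4,"dz":-11,"yaw":0,"gripper":0.2}])

```text
clock: 21.38
tcp_pos: [0.4948, 0.0799, 0.2157]
orientation: [2.221, 2.219, 0.003]
contact_force: [0.6, -0.2, -0.9]
grip_width: 0.0322
gripper_force: 40.1
```

send_rows(steps=[{"dx":4,"dy":0,"dz":0,"yaw":0,"gripper":0.2},{"dx":4,"dy":0,"dz":0,"yaw":0,"gripper":0.2},{"dx":4,"dy":0,"dz":0,"yaw":0,"gripper":0.2},{"dx":4,"dy":0,"dz":0,"yaw":0,"gripper":0.2}])

```text
clock: 21.88
tcp_pos: [0.4941, 0.1166, 0.2144]
orientation: [2.224, 2.218, -0.001]
contact_force: [-0.1, -1.4, -0.5]
grip_width: 0.0322
gripper_force: 40.1
```

```bash
python3 -c "
from f import *
go(.4935,.1207,.153); caps(1)
cv2.imwrite('pics/s4.png',cv2.resize(np.load('/tmp/top.npz')['color'][140:310,290:480,::-1],None,fx=4,fy=3.5))
"
```

```text
t 21.88 tcp [0.4941 0.1166 0.2144] x [ 0.002  1.    -0.001] y [ 1.    -0.002  0.   ] z [ 0.    -0.001 -1.   ] F [-0.1 -1.4 -0.5] w 0.0322 gf 40.1 q [-0.08  0.27 -0.32  1.98  0.11  0.91 -0.46]
shift cm (tool) [ 0.41 -0.06  6.14]
top v2 225 [ 451.2 -216.1]
side v2 216 [ 449.3 -217.3]
side v3 40 [ 451.2 -248.7]
```

View pics/s4.png

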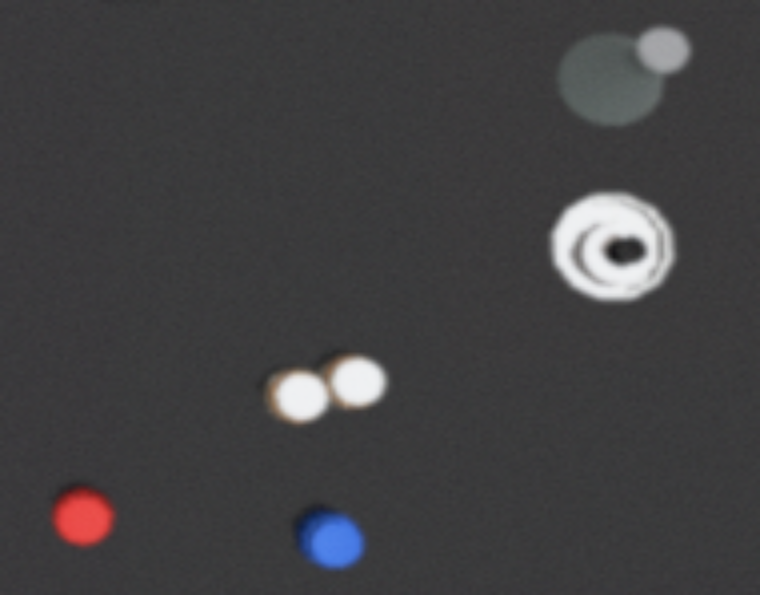

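Both remaining vials now touch: caps at top px (365,253) and (379,249). Fingers closing along x clear both. The puck sits in its dish at crop (620,248). Now I place vial1.

send_rows(steps=[{"dx":0.4,"dy":-0.05,"dz":2,"yaw":0,"gripper":0.2},{"dx":0.4,"dy":-0.05,"dz":4.5,"yaw":0,"gripper":0.2},{"dx":0.4,"dy":-0.05,"dz":4.5,"yaw":0,"gripper":0.2}])

```text
clock: 22.35
tcp_pos: [0.4927, 0.1213, 0.1681]
orientation: [-2.222, -2.219, 0.005]
contact_force: [0.1, -0.9, -1.4]
grip_width: 0.0324
gripper_force: 40.1
```

```bash
python3 -c "
from f import *
go(.4935,.1207,.153)
d=dict(np.load('/tmp/top.npz')); print([world(d,u,v,.05).round(4) for u,v in((365,252.9),(379.25,249.1))])"
```

```text
t 22.35 tcp [0.4927 0.1213 0.1681] x [ 0.001  1.    -0.001] y [ 1.    -0.001 -0.003] z [-0.003 -0.001 -1.   ] F [ 0.1 -0.9 -1.4] w 0.0324 gf 40.1 q [-0.1   0.34 -0.32  2.02  0.14  0.81 -0.5 ]
shift cm (tool) [-0.05  0.09  1.51]
[array([ 0.4486, -0.2049,  0.05  ]), array([ 0.4563, -0.2383,  0.05  ])]
```

send_rows(steps=[{"dx":0,"dy":0.05,"dz":0.8,"yaw":0,"gripper":0.2},{"dx":0,"dy":0.05,"dz":1.5,"yaw":0,"gripper":0.2},{"dx":0,"dy":0.05,"dz":1.5,"yaw":0,"gripper":0.2}])

```text
clock: 22.72
tcp_pos: [0.4947, 0.1215, 0.1549]
orientation: [2.221, 2.219, 0.0]
contact_force: [-0.5, -4.1, 3.9]
grip_width: 0.0321
gripper_force: 41.2
```

send_rows(steps=[{"dx":0,"dy":0,"dz":0,"yaw":0,"gripper":0.6},{"dx":0,"dy":0,"dz":0,"yaw":0,"gripper":0.6},{"dx":0,"dy":0,"dz":-4,"yaw":0,"gripper":0.6},{"dx":0,"dy":0,"dz":-7,"yaw":0,"gripper":0.6},{"dx":-5,"dy":-1,"dz":-7,"yaw":0,"gripper":0.6}])

```text
clock: 23.35
tcp_pos: [0.4863, 0.0763, 0.2271]
orientation: [2.212, 2.228, 0.011]
contact_force: [0.5, -1.0, -0.5]
grip_width: 0.0515
gripper_force: 0.0
```

send_rows(steps=[{"dx":-6,"dy":-1,"dz":0,"yaw":0,"gripper":0.75},{"dx":-12,"dy":-2,"dz":0,"yaw":0,"gripper":0.75},{"dx":-18,"dy":-3,"dz":0,"yaw":0,"gripper":0.75},{"dx":-24,"dy":-3,"dz":0,"yaw":0,"gripper":0.75},{"dx":-27,"dy":-3,"dz":0,"yaw":0,"gripper":0.75}])

```text
clock: 23.98
tcp_pos: [0.4535, -0.201, 0.2244]
orientation: [2.225, 2.217, -0.0]
contact_force: [0.8, -0.3, 0.1]
grip_width: 0.064
gripper_force: 0.0
```

```bash
cat >> f.py <<'E'
def deckcaps():
    for n in('top','side'):
        d=dict(np.load(f'/tmp/{n}.npz')); P=cloud(d)
        for k,(x,y) in dict(p1=(46,46),p2=(46,-46),p3=(-46,-46),p4=(-46,46)).items():
            m=(P[...,2]>.150)&(P[...,2]<.170)&(np.hypot(P[...,0]-.5395-x/1e3,P[...,1]-.167-y/1e3)<.022)
            if m.sum()>20: print(n,k,m.sum(),'off',(np.array(cv2.minAreaRect((P[m][:,:2]*1000).astype(np.float32))[0])-[539.5+x,167+y]).round(1),'z',np.percentile(P[m][:,2],50).round(4))
E
python3 -c "
from f import *
go(.4555,-.239,.044); caps(1); deckcaps()"
```

```text
t 23.98 tcp [ 0.4535 -0.201   0.2244] x [ 0.004  1.    -0.001] y [ 1.    -0.004  0.   ] z [ 0.    -0.001 -1.   ] F [ 0.8 -0.3  0.1] w 0.064 gf 0.0 q [ 0.4   0.23 -0.12  2.    0.04  0.92  0.25]
shift cm (tool) [-3.79  0.21 18.05]
top v2 80 [ 448.2 -198.5]
side v2 215 [ 449.1 -217.4]
side v3 39 [ 451.  -249.4]
top p3 183 off [1.8 1.9] z 0.1601
```

send_rows(steps=[{"dx":-3.8,"dy":0.2,"dz":3,"yaw":0,"gripper":0.75},{"dx":-3.8,"dy":0.2,"dz":9,"yaw":0,"gripper":0.75},{"dx":-3.8,"dy":0.2,"dz":11,"yaw":0,"gripper":0.75},{"dx":-3.8,"dy":0.2,"dz":11,"yaw":0,"gripper":0.75}])

```text
clock: 24.58
tcp_pos: [0.4554, -0.2339, 0.1128]
orientation: [-2.217, -2.221, 0.001]
contact_force: [-0.4, -0.3, 0.3]
grip_width: 0.0639
gripper_force: 0.0
```

```bash
python3 -c "
from f import *
go(.4555,-.239,.044)"
```

```text
t 24.57 tcp [ 0.4554 -0.2339  0.1128] x [-0.002  1.     0.002] y [ 1.     0.002 -0.003] z [-0.003  0.002 -1.   ] F [-0.4 -0.3  0.3] w 0.0639 gf 0.0 q [ 0.43  0.41 -0.1   2.06  0.06  0.68  0.3 ]
shift cm (tool) [-0.52  0.03  6.88]
```

send_rows(steps=[{"dx":-0.5,"dy":0,"dz":0,"yaw":0,"gripper":0.75},{"dx":-0.5,"dy":0,"dz":4,"yaw":0,"gripper":0.75},{"dx":-0.5,"dy":0,"dz":6.9,"yaw":0,"gripper":0.75},{"dx":-0.5,"dy":0,"dz":6.9,"yaw":0,"gripper":0.75},{"dx":-0.5,"dy":0,"dz":6.9,"yaw":0,"gripper":0.2}])

```text
clock: 25.2
tcp_pos: [0.4573, -0.2412, 0.047]
orientation: [2.22, 2.22, 0.002]
contact_force: [-0.1, -0.3, 0.5]
grip_width: 0.047
gripper_force: 0.0
```

send_rows(steps=[{"dx":0,"dy":0,"dz":0,"yaw":0,"gripper":0.2},{"dx":0,"dy":0,"dz":0,"yaw":0,"gripper":0.2},{"dx":0,"dy":0,"dz":0,"yaw":0,"gripper":0.2}])

```text
clock: 25.58
tcp_pos: [0.4574, -0.2412, 0.0473]
orientation: [2.219, 2.219, 0.002]
contact_force: [-0.2, 1.1, 5.3]
grip_width: 0.032
gripper_force: 39.1
```

send_rows(steps=[{"dx":0,"dy":0,"dz":-3,"yaw":0,"gripper":0.2},{"dx":0,"dy":0,"dz":-8,"yaw":0,"gripper":0.2},{"dx":0,"dy":0,"dz":-13,"yaw":0,"gripper":0.2},{"dx":2,"dy":1,"dz":-16,"yaw":0,"gripper":0.2},{"dx":6,"dy":1,"dz":-17,"yaw":0,"gripper":0.2}])

```text
clock: 26.2
tcp_pos: [0.4679, -0.1817, 0.2191]
orientation: [2.22, 2.213, 0.005]
contact_force: [0.8, 0.5, -0.6]
grip_width: 0.0324
gripper_force: 40.0
```

```bash
python3 -c "
from f import *
go(.5855,.1215,.153)"
```

```text
t 26.2 tcp [ 0.4679 -0.1817  0.2191] x [ 0.003  1.    -0.002] y [ 1.    -0.003  0.007] z [ 0.007 -0.002 -1.   ] F [ 0.8  0.5 -0.6] w 0.0324 gf 40.0 q [ 0.36  0.24 -0.14  2.    0.04  0.9   0.2 ]
shift cm (tool) [30.37 11.62  6.61]
```

send_rows(steps=[{"dx":3,"dy":2,"dz":-1,"yaw":0,"gripper":0.2},{"dx":8,"dy":4,"dz":-1,"yaw":0,"gripper":0.2},{"dx":13,"dy":7,"dz":-1,"yaw":0,"gripper":0.2},{"dx":16,"dy":9,"dz":-1,"yaw":0,"gripper":0.2},{"dx":18,"dy":10,"dz":-1,"yaw":0,"gripper":0.2}])

```text
clock: 26.82
tcp_pos: [0.5671, 0.0017, 0.2266]
orientation: [2.218, 2.223, 0.003]
contact_force: [-0.2, -1.5, -0.3]
grip_width: 0.0323
gripper_force: 40.0
```

send_rows(steps=[{"dx":4,"dy":1,"dz":0,"yaw":0,"gripper":0.2},{"dx":9,"dy":1.6,"dz":0,"yaw":0,"gripper":0.2},{"dx":12,"dy":1.6,"dz":0,"yaw":0,"gripper":0.2},{"dx":12,"dy":1.6,"dz":2,"yaw":0,"gripper":0.2},{"dx":12,"dy":1.6,"dz":4,"yaw":0,"gripper":0.2}])

```text
clock: 27.45
tcp_pos: [0.5823, 0.12, 0.1863]
orientation: [2.219, 2.222, 0.003]
contact_force: [-0.6, -0.3, -1.1]
grip_width: 0.0326
gripper_force: 40.0
```

```bash
python3 -c "
from f import *
go(.5855,.121,.157)"
```

```text
t 27.45 tcp [0.5823 0.12   0.1863] x [-0.001  1.     0.   ] y [1.    0.001 0.002] z [ 0.002  0.    -1.   ] F [-0.6 -0.3 -1.1] w 0.0326 gf 40.0 q [-0.11  0.43 -0.25  1.81  0.13  0.92 -0.42]
shift cm (tool) [0.1  0.31 2.93]
```

send_rows(steps=[{"dx":0.1,"dy":0.3,"dz":1,"yaw":0,"gripper":0.2},{"dx":0.1,"dy":0.3,"dz":1.4,"yaw":0,"gripper":0.2},{"dx":0.1,"dy":0.3,"dz":1.4,"yaw":0,"gripper":0.2}])

```text
clock: 27.82
tcp_pos: [0.5853, 0.1203, 0.1718]
orientation: [2.221, 2.221, 0.001]
contact_force: [-0.2, 0.7, -0.3]
grip_width: 0.0319
gripper_force: 40.0
```

```bash
python3 -c "
from f import *
go(.5855,.121,.157)"
```

```text
t 27.82 tcp [0.5853 0.1203 0.1718] x [0. 1. 0.] y [ 1.    -0.     0.001] z [ 0.001  0.    -1.   ] F [-0.2  0.7 -0.3] w 0.0319 gf 40.0 q [-0.11  0.46 -0.25  1.81  0.14  0.89 -0.43]
shift cm (tool) [0.07 0.02 1.48]
```

send_rows(steps=[{"dx":0.05,"dy":0,"dz":0.8,"yaw":0,"gripper":0.2},{"dx":0.05,"dy":0,"dz":1.4,"yaw":0,"gripper":0.2},{"dx":0.05,"dy":0,"dz":1.4,"yaw":0,"gripper":0.2}])

```text
clock: 28.2
tcp_pos: [0.585, 0.1209, 0.157]
orientation: [-2.221, -2.221, 0.0]
contact_force: [-0.3, -0.3, -0.5]
grip_width: 0.0321
gripper_force: 40.2
```

send_rows(steps=[{"dx":0,"dy":0,"dz":0,"yaw":0,"gripper":0.6},{"dx":0,"dy":0,"dz":0,"yaw":0,"gripper":0.6},{"dx":0,"dy":0,"dz":-4,"yaw":0,"gripper":0.6},{"dx":0,"dy":0,"dz":-7,"yaw":0,"gripper":0.6},{"dx":-5,"dy":-2,"dz":-7,"yaw":0,"gripper":0.6}])

```text
clock: 28.82
tcp_pos: [0.5674, 0.0753, 0.2304]
orientation: [2.212, 2.228, 0.012]
contact_force: [-0.2, -0.9, -0.4]
grip_width: 0.0514
gripper_force: 0.0
```

send_rows(steps=[{"dx":-5,"dy":-3,"dz":0,"yaw":0,"gripper":0.75},{"dx":-10,"dy":-6,"dz":0,"yaw":0,"gripper":0.75},{"dx":-15,"dy":-9,"dz":0,"yaw":0,"gripper":0.75},{"dx":-20,"dy":-11,"dz":0,"yaw":0,"gripper":0.75},{"dx":-23,"dy":-11,"dz":0,"yaw":0,"gripper":0.75}])

```text
clock: 29.45
tcp_pos: [0.4531, -0.1619, 0.2276]
orientation: [2.225, 2.218, -0.001]
contact_force: [1.3, 0.3, 0.2]
grip_width: 0.0643
gripper_force: 0.0
```

```bash
python3 -c "
from f import *
caps(1); deckcaps(); go(.4475,-.206,.044)"
```

```text
side v2 136 [ 446.  -204.8]
top p2 184 off [-0.9  2.8] z 0.1599
top p3 185 off [1.3 2.3] z 0.16
side p2 28 off [ 6.2 -1. ] z 0.1587
t 29.55 tcp [ 0.4543 -0.163   0.2276] x [ 0.006  1.    -0.002] y [ 1.    -0.006  0.001] z [ 0.001 -0.002 -1.   ] F [-0.   0.1 -0.2] w 0.0643 gf 0.0 q [ 0.34  0.2  -0.14  2.03  0.04  0.92  0.17]
shift cm (tool) [-4.28 -0.67 18.37]
```

send_rows(steps=[{"dx":-4.2,"dy":-0.75,"dz":3,"yaw":0,"gripper":0.75},{"dx":-4.2,"dy":-0.75,"dz":9,"yaw":0,"gripper":0.75},{"dx":-4.2,"dy":-0.75,"dz":12,"yaw":0,"gripper":0.75},{"dx":-4.2,"dy":-0.75,"dz":12,"yaw":0,"gripper":0.75}])

```text
clock: 30.05
tcp_pos: [0.4464, -0.1997, 0.1056]
orientation: [-2.217, -2.22, 0.003]
contact_force: [-0.3, -0.6, -0.1]
grip_width: 0.0642
gripper_force: 0.0
```

```bash
python3 -c "
from f import *
go(.447,-.205,.044)"
```

```text
t 30.05 tcp [ 0.4464 -0.1997  0.1056] x [-0.001  1.     0.002] y [ 1.     0.001 -0.004] z [-0.004  0.002 -1.   ] F [-0.3 -0.6 -0.1] w 0.0642 gf 0.0 q [ 0.38  0.39 -0.11  2.11  0.07  0.65  0.23]
shift cm (tool) [-0.54  0.09  6.15]
```

send_rows(steps=[{"dx":-0.5,"dy":0.1,"dz":0,"yaw":0,"gripper":0.75},{"dx":-0.5,"dy":0.1,"dz":4,"yaw":0,"gripper":0.75},{"dx":-0.5,"dy":0.1,"dz":6.2,"yaw":0,"gripper":0.75},{"dx":-0.5,"dy":0.1,"dz":6.2,"yaw":0,"gripper":0.75},{"dx":-0.5,"dy":0.1,"dz":6.2,"yaw":0,"gripper":0.2}])

```text
clock: 30.68
tcp_pos: [0.45, -0.2066, 0.047]
orientation: [2.22, 2.22, 0.002]
contact_force: [0.9, 0.6, -0.4]
grip_width: 0.0471
gripper_force: 0.0
```

send_rows(steps=[{"dx":0,"dy":0,"dz":0,"yaw":0,"gripper":0.2},{"dx":0,"dy":0,"dz":0,"yaw":0,"gripper":0.2},{"dx":0,"dy":0,"dz":0,"yaw":0,"gripper":0.2}])

```text
clock: 31.05
tcp_pos: [0.4498, -0.2066, 0.0471]
orientation: [2.22, 2.219, 0.002]
contact_force: [-1.1, 0.1, 7.4]
grip_width: 0.0323
gripper_force: 38.9
```

send_rows(steps=[{"dx":0,"dy":0,"dz":-4,"yaw":0,"gripper":0.2},{"dx":0,"dy":0,"dz":-10,"yaw":0,"gripper":0.2},{"dx":0,"dy":0,"dz":-16,"yaw":0,"gripper":0.2},{"dx":1,"dy":1,"dz":-21,"yaw":0,"gripper":0.2},{"dx":6,"dy":2,"dz":-21,"yaw":0,"gripper":0.2}])

```text
clock: 31.68
tcp_pos: [0.4712, -0.1489, 0.261]
orientation: [2.221, 2.207, 0.008]
contact_force: [0.9, 0.5, -2.0]
grip_width: 0.0325
gripper_force: 40.2
```

```bash
python3 -c "
from f import *
go(.4935,.213,.157)"
```

```text
t 31.68 tcp [ 0.4712 -0.1489  0.261 ] x [ 0.006  1.    -0.004] y [ 1.    -0.006  0.011] z [ 0.011 -0.004 -1.   ] F [ 0.9  0.5 -2. ] w 0.0325 gf 40.2 q [ 0.32  0.18 -0.16  1.97  0.04  0.99  0.14]
shift cm (tool) [36.24  1.89 10.28]
```

send_rows(steps=[{"dx":6,"dy":1,"dz":0,"yaw":0,"gripper":0.2},{"dx":12,"dy":2,"dz":0,"yaw":0,"gripper":0.2},{"dx":18,"dy":2,"dz":0,"yaw":0,"gripper":0.2},{"dx":22,"dy":2,"dz":0,"yaw":0,"gripper":0.2},{"dx":24,"dy":2,"dz":0,"yaw":0,"gripper":0.2}])

```text
clock: 32.3
tcp_pos: [0.4882, 0.0968, 0.2564]
orientation: [2.217, 2.225, 0.003]
contact_force: [0.3, -0.0, -1.1]
grip_width: 0.032
gripper_force: 40.2
```

send_rows(steps=[{"dx":5,"dy":0,"dz":0,"yaw":0,"gripper":0.2},{"dx":10,"dy":0,"dz":0,"yaw":0,"gripper":0.2},{"dx":12,"dy":0,"dz":0,"yaw":0,"gripper":0.2},{"dx":12,"dy":0,"dz":0,"yaw":0,"gripper":0.2},{"dx":12,"dy":0,"dz":0,"yaw":0,"gripper":0.2}])

```text
clock: 32.92
tcp_pos: [0.4887, 0.2124, 0.2556]
orientation: [2.222, 2.219, -0.0]
contact_force: [-0.5, -0.7, -0.4]
grip_width: 0.0325
gripper_force: 40.2
```

```bash
python3 -c "
from f import *
go(.4935,.213,.157)"
```

```text
t 32.92 tcp [0.4887 0.2124 0.2556] x [ 0.001  1.    -0.001] y [ 1.    -0.001  0.001] z [ 0.001 -0.001 -1.   ] F [-0.5 -0.7 -0.4] w 0.0325 gf 40.2 q [-0.2   0.27 -0.39  1.87  0.12  1.02 -0.64]
shift cm (tool) [0.07 0.47 9.86]
```

send_rows(steps=[{"dx":0.05,"dy":0.45,"dz":2,"yaw":0,"gripper":0.2},{"dx":0.05,"dy":0.45,"dz":5,"yaw":0,"gripper":0.2},{"dx":0.05,"dy":0.45,"dz":8,"yaw":0,"gripper":0.2},{"dx":0.05,"dy":0.45,"dz":8,"yaw":0,"gripper":0.2},{"dx":0.05,"dy":0.45,"dz":8,"yaw":0,"gripper":0.2}])

```text
clock: 33.55
tcp_pos: [0.4938, 0.2138, 0.1765]
orientation: [2.222, 2.22, 0.002]
contact_force: [-0.4, 0.8, -0.7]
grip_width: 0.032
gripper_force: 40.2
```

```bash
python3 -c "
from f import *
go(.4935,.213,.157)"
```

```text
t 33.55 tcp [0.4938 0.2138 0.1765] x [0.001 1.    0.   ] y [ 1.    -0.001  0.001] z [ 0.001  0.    -1.   ] F [-0.4  0.8 -0.7] w 0.032 gf 40.2 q [-0.22  0.37 -0.37  1.94  0.18  0.86 -0.69]
shift cm (tool) [-0.08 -0.04  1.95]
```

send_rows(steps=[{"dx":-0.05,"dy":0,"dz":1,"yaw":0,"gripper":0.2},{"dx":-0.05,"dy":0,"dz":1.9,"yaw":0,"gripper":0.2},{"dx":-0.05,"dy":0,"dz":1.9,"yaw":0,"gripper":0.2}])

```text
clock: 33.92
tcp_pos: [0.4963, 0.2142, 0.1588]
orientation: [2.22, 2.218, 0.01]
contact_force: [2.4, -2.4, 9.2]
grip_width: 0.0322
gripper_force: 45.5
```

send_rows(steps=[{"dx":0,"dy":0,"dz":0,"yaw":0,"gripper":0.55},{"dx":0,"dy":0,"dz":0,"yaw":0,"gripper":0.55},{"dx":0,"dy":0,"dz":-4,"yaw":0,"gripper":0.55},{"dx":0,"dy":0,"dz":-9,"yaw":0,"gripper":0.55},{"dx":0,"dy":0,"dz":-10,"yaw":0,"gripper":0.55}])

```text
clock: 34.55
tcp_pos: [0.4943, 0.2149, 0.2596]
orientation: [2.22, 2.22, 0.008]
contact_force: [-0.4, 0.2, -0.4]
grip_width: 0.0468
gripper_force: 0.0
```

send_rows(steps=[{"dx":-6,"dy":0,"dz":0,"yaw":0,"gripper":0},{"dx":-12,"dy":4,"dz":0,"yaw":0,"gripper":0},{"dx":-17,"dy":8,"dz":0,"yaw":0,"gripper":0},{"dx":-19,"dy":12.5,"dz":0,"yaw":0,"gripper":0},{"dx":-19,"dy":12.5,"dz":0,"yaw":0,"gripper":0}])

```text
clock: 35.17
tcp_pos: [0.6203, 0.0196, 0.2544]
orientation: [2.228, 2.214, -0.003]
contact_force: [-1.6, 0.8, -0.8]
grip_width: -0.0
gripper_force: 0.0
```

```bash
python3 -c "
from f import *
puck(); deckcaps(); go(.6193,.0217,.130)
cv2.imwrite('pics/s5.png',cv2.resize(np.load('/tmp/top.npz')['color'][145:305,140:300,::-1],None,fx=3.7,fy=3.7))"
```

```text
top puck 248 [ 0.5391 -0.402   0.0287] knob top [ 0.5396 -0.404   0.0461] zmax 0.0485
side puck 314 [ 0.5364 -0.4095  0.0283] knob top [ 0.5381 -0.4066  0.0448] zmax 0.0472
top p4 86 off [-0.5 -0.4] z 0.1652
side p2 94 off [-3.7 -2.4] z 0.1574
side p3 98 off [-0.4 -0.9] z 0.1576
side p4 70 off [ -3.  -11.1] z 0.1619
t 35.27 tcp [0.6175 0.0238 0.2548] x [0. 1. 0.] y [ 1.    -0.    -0.003] z [-0.003  0.    -1.   ] F [-0.8 -0.5 -1.1] w -0.0001 gf 0.0 q [ 0.07  0.4  -0.27  1.68  0.12  1.08 -0.24]
shift cm (tool) [-0.21  0.21 12.48]
```

View pics/s5.png

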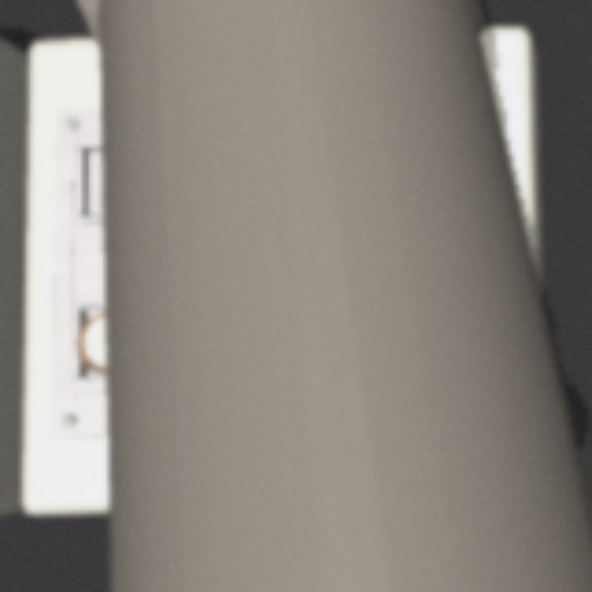

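The arm hides the deck, and the vial in pocket 4 reads about 5 mm high. I'll move aside and look.

send_rows(steps=[{"dx":-6,"dy":0,"dz":0,"yaw":0,"gripper":0.55},{"dx":-12,"dy":0,"dz":0,"yaw":0,"gripper":0.55},{"dx":-18,"dy":0,"dz":0,"yaw":0,"gripper":0.55},{"dx":-24,"dy":0,"dz":0,"yaw":0,"gripper":0.55},{"dx":-24,"dy":0,"dz":0,"yaw":0,"gripper":0.55}])

```text
clock: 35.9
tcp_pos: [0.6159, -0.2218, 0.2557]
orientation: [2.229, 2.212, -0.005]
contact_force: [1.3, 0.4, -0.2]
grip_width: 0.047
gripper_force: 0.0
```

```bash
python3 -c "
from f import *
plate((.54,.167),.10,.13); deckcaps(); iris()
d=dict(np.load('/tmp/top.npz')); P=cloud(d); m=(P[...,2]>.145)&(P[...,2]<.18)&(np.hypot(P[...,0]-.494,P[...,1]-.213)<.022); q=P[m]
A=np.c_[q[:,:2]-q[:,:2].mean(0),np.ones(len(q))]; print(len(q),np.linalg.lstsq(A,q[:,2],rcond=None)[0].round(3))
a=np.load('/tmp/top.npz')['color'][:,:,::-1];b=np.load('/tmp/side.npz')['color'][:,:,::-1]
cv2.imwrite('pics/s6.png',np.hstack([cv2.resize(a[160:270,150:260],(400,400)),cv2.resize(b[90:200,210:320],(400,400))]))"
```

```text
top 4130 z 0.1103 tilt [0.0031 0.0086] rect ((546.95751953125, 189.31097412109375), (162.75796508789062, 195.1232452392578), 0.3046724796295166)
side 1806 z 0.1094 tilt [0.0017 0.0083] rect ((544.5867309570312, 187.44679260253906), (162.5751953125, 198.66754150390625), 0.267112672328949)
top p2 180 off [-1.6  0.1] z 0.1598
top p3 184 off [2.8 1.3] z 0.1596
top p4 177 off [-0.5 -6.8] z 0.1633
side p2 95 off [-3.9 -2.9] z 0.158
side p3 96 off [ 0.  -1.3] z 0.1578
side p4 70 off [ -2.3 -11.9] z 0.1615
top bar 129 [0.4715 0.022  0.1144] ((470.7470397949219, 21.499975204467773), (42.66901779174805, 12.68874454498291), 88.39044952392578)
side bar 83 [0.469  0.0182 0.1127] ((469.7421569824219, 20.836944580078125), (46.9994010925293, 13.817481994628906), 89.66963958740234)
188 [ 0.072 -0.18   0.162]
```

View pics/s6.png

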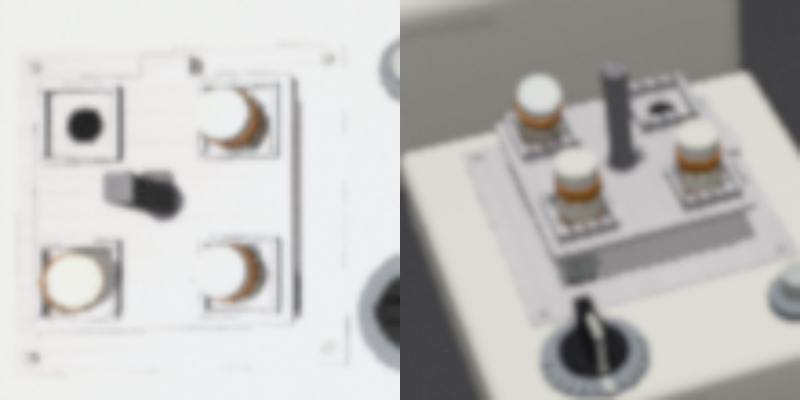

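Crop result: the vial in pocket 4 (left picture (73,281)) leans towards -y, with its base edge riding on the +y wall. The other two vials stand well, the iris is fine and the plate is level. I'll measure the lean and regrasp with the fingers closing along y, which squares it up.

```bash
python3 -c "
from f import *
for n in('top','side'):
    P=cloud(dict(np.load(f'/tmp/{n}.npz'))); m=(P[...,2]>.128)&(P[...,2]<.185)&(np.hypot(P[...,0]-.494,P[...,1]-.206)<.04)&(P[...,0]<.52)
    q=P[m]
    for lo in(.128,.14,.15,.158,.164): 
        k=q[(q[:,2]>=lo)&(q[:,2]<lo+.01)]
        if len(k): print(n,lo,len(k),'x',np.percentile(k[:,0],[3,97]).round(4),'y',np.percentile(k[:,1],[3,97]).round(4))
o,R=st(); print(np.round(R.T@(np.array([.494,.205,.25])-o['tcp_pos'])*100,1))"
```

```text
top 0.128 6 x [0.4766 0.4994] y [0.1939 0.2287]
top 0.14 27 x [0.4761 0.5081] y [0.19   0.2257]
top 0.15 70 x [0.4782 0.5062] y [0.1871 0.2201]
top 0.158 172 x [0.4799 0.5054] y [0.1891 0.2112]
top 0.164 76 x [0.4802 0.5067] y [0.1967 0.2117]
side 0.128 27 x [0.4746 0.5062] y [0.1915 0.2184]
side 0.14 37 x [0.475  0.5059] y [0.1869 0.2034]
side 0.15 49 x [0.477  0.5032] y [0.1842 0.2041]
side 0.158 75 x [0.4783 0.5036] y [0.1853 0.2101]
side 0.164 16 x [0.4806 0.5013] y [0.1974 0.2107]
t 36.0 tcp [ 0.6175 -0.2149  0.2559] x [-0.001  1.     0.001] y [ 1.     0.001 -0.001] z [-0.001  0.001 -1.   ] F [ 0.1  0.2 -0.6] w 0.0468 gf 0.0 q [ 0.38  0.45 -0.19  1.6   0.09  1.1   0.16]
[ 42.  -12.3   0.6]
```

send_rows(steps=[{"dx":5,"dy":-2,"dz":-1,"yaw":-10,"gripper":0.9},{"dx":11,"dy":-4,"dz":-1,"yaw":-20,"gripper":0.9},{"dx":17,"dy":-6,"dz":-1,"yaw":-30,"gripper":0.9},{"dx":22,"dy":-8,"dz":-1,"yaw":-40,"gripper":0.9},{"dx":28,"dy":-10,"dz":-1,"yaw":-45,"gripper":0.9}])

```text
clock: 36.62
tcp_pos: [0.5161, 0.0671, 0.2665]
orientation: [1.191, 2.907, 0.0]
contact_force: [1.0, 0.9, 0.7]
grip_width: 0.0767
gripper_force: 0.0
```

```bash
python3 -c "
from f import *
go(.4925,.207,.25)"
```

```text
t 36.62 tcp [0.5161 0.0671 0.2665] x [-0.713  0.702 -0.   ] y [0.702 0.713 0.   ] z [ 0. -0. -1.] F [1.  0.9 0.7] w 0.0767 gf 0.0 q [ 0.16  0.25 -0.48  1.88  0.13  1.04  0.42]
shift cm (tool) [11.5   8.31  1.64]
```

send_rows(steps=[{"dx":4,"dy":3,"dz":0,"yaw":-10,"gripper":0.9},{"dx":8,"dy":6,"dz":0,"yaw":-20,"gripper":0.9},{"dx":11.5,"dy":8.3,"dz":0,"yaw":-30,"gripper":0.9},{"dx":11.5,"dy":8.3,"dz":0,"yaw":-40,"gripper":0.9},{"dx":11.5,"dy":8.3,"dz":0,"yaw":-45.4,"gripper":0.9}])

```text
clock: 37.25
tcp_pos: [0.4932, 0.2063, 0.2663]
orientation: [0.028, -3.141, -0.0]
contact_force: [-0.7, 1.1, 0.1]
grip_width: 0.0769
gripper_force: 0.0
```

send_rows(steps=[{"dx":0,"dy":0,"dz":0,"yaw":0,"gripper":0.9},{"dx":0,"dy":0,"dz":0,"yaw":0,"gripper":0.9}], force=30)

```text
clock: 37.5
tcp_pos: [0.4948, 0.2041, 0.2663]
orientation: [0.011, -3.142, 0.0]
contact_force: [0.8, -0.3, 0.6]
grip_width: 0.0765
gripper_force: 0.0
```

```bash
python3 -c "
from f import *
go(.4925,.207,.157)"
```

```text
t 37.5 tcp [0.4948 0.2041 0.2663] x [-1.    -0.007  0.   ] y [-0.007  1.    -0.   ] z [-0. -0. -1.] F [ 0.8 -0.3  0.6] w 0.0765 gf 0.0 q [ 0.05  0.31 -0.68  1.84  0.22  1.07  0.87]
shift cm (tool) [ 0.22  0.29 10.93]
```

Tool x is now -x world and tool y is +y world.

send_rows(steps=[{"dx":0.2,"dy":0.25,"dz":4,"yaw":0.5,"gripper":0.9},{"dx":0.2,"dy":0.25,"dz":8,"yaw":0.5,"gripper":0.9},{"dx":0.2,"dy":0.25,"dz":10.8,"yaw":0.5,"gripper":0.9},{"dx":0.2,"dy":0.25,"dz":10.8,"yaw":0.5,"gripper":0.9},{"dx":0.2,"dy":0.25,"dz":10.8,"yaw":0.5,"gripper":0.6}])

```text
clock: 38.12
tcp_pos: [0.4941, 0.2063, 0.1595]
orientation: [0.003, 3.14, 0.001]
contact_force: [0.2, -0.5, -0.4]
grip_width: 0.0604
gripper_force: 0.0
```

send_rows(steps=[{"dx":0,"dy":0,"dz":0,"yaw":0,"gripper":0.5},{"dx":0,"dy":0,"dz":0,"yaw":0,"gripper":0.45},{"dx":0,"dy":0,"dz":0,"yaw":0,"gripper":0.3},{"dx":0,"dy":0,"dz":0,"yaw":0,"gripper":0.2},{"dx":0,"dy":0,"dz":0,"yaw":0,"gripper":0.2}])

```text
clock: 38.75
tcp_pos: [0.4948, 0.2067, 0.1604]
orientation: [0.003, 3.138, 0.003]
contact_force: [-1.1, 0.3, 8.2]
grip_width: 0.0385
gripper_force: 27.5
```

send_rows(steps=[{"dx":0,"dy":0,"dz":-1,"yaw":0,"gripper":0.2},{"dx":0,"dy":0,"dz":-3,"yaw":0,"gripper":0.2},{"dx":0,"dy":0,"dz":-5,"yaw":0,"gripper":0.2},{"dx":0,"dy":0,"dz":-5,"yaw":0,"gripper":0.2},{"dx":0,"dy":0,"dz":-5,"yaw":0,"gripper":0.2}], force=50)

```text
clock: 39.38
tcp_pos: [0.4934, 0.2051, 0.2078]
orientation: [-0.003, -3.141, 0.001]
contact_force: [0.7, -0.8, -0.0]
grip_width: 0.0308
gripper_force: 49.8
```

```bash
python3 -c "
from f import *
st(); plate((.54,.167),.10,.13); deckcaps()
P=cloud(dict(np.load('/tmp/side.npz'))); m=(P[...,2]>.16)&(P[...,2]<.24)&(np.hypot(P[...,0]-.494,P[...,1]-.206)<.035); q=P[m]; print(len(q),q.mean(0) if len(q) else 0)
b=np.load('/tmp/side.npz')['color'][:,:,::-1]
cv2.imwrite('pics/s7.png',cv2.resize(b[60:200,200:330],None,fx=4.2,fy=4.2))"
```

```text
t 39.38 tcp [0.4934 0.2051 0.2078] x [-1.     0.002  0.   ] y [ 0.002  1.    -0.001] z [-0.    -0.001 -1.   ] F [ 0.7 -0.8 -0. ] w 0.0308 gf 49.8 q [ 0.02  0.38 -0.65  1.91  0.28  0.95  0.81]
top 3953 z 0.1104 tilt [-0.0005  0.004 ] rect ((547.021728515625, 166.94818115234375), (162.87762451171875, 150.5663604736328), 0.4056318700313568)
side 1849 z 0.1096 tilt [-0.0022  0.0093] rect ((544.3936157226562, 187.60958862304688), (162.02569580078125, 198.7133026123047), 0.3608900010585785)
top p2 186 off [-1.5  0.5] z 0.1597
top p3 186 off [2.8 1.5] z 0.1601
side p2 98 off [-3.1 -0.7] z 0.1575
side p3 106 off [1.  1.1] z 0.1583
245 [0.48538016 0.19113102 0.19277317]
```

View pics/s7.png

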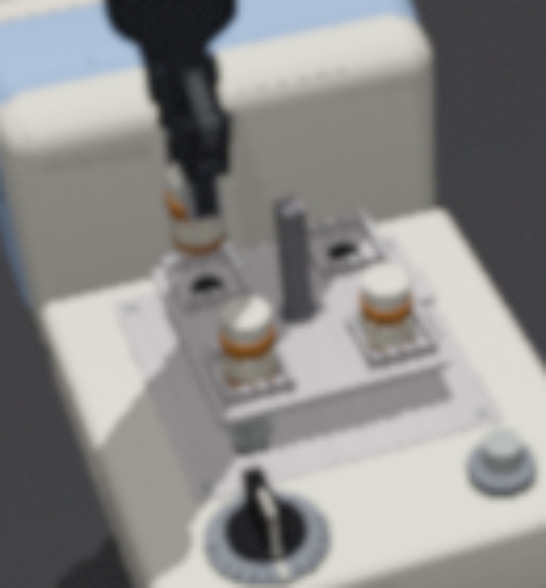

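The side crop shows the vial upright in the hand at (198,215), above pocket 4 at (205,285). I'll measure its position in the grip.

```bash
python3 -c "
from f import *
d=dict(np.load('/tmp/side.npz')); P=cloud(d)
for (u,v) in ((200+185/4.2,60+235/4.2),(200+198/4.2,60+248/4.2),(200+215/4.2,60+235/4.2),(200+172/4.2,60+210/4.2)): print(P[int(v),int(u)].round(4))
m=(P[...,2]>.150)&(P[...,2]<.225)&(np.hypot(P[...,0]-.494,P[...,1]-.206)<.032); q=P[m]
for lo in np.arange(.15,.22,.008):
    k=q[(q[:,2]>=lo)&(q[:,2]<lo+.008)]
    if len(k): print(lo.round(3),len(k),'x',np.percentile(k[:,0],[3,97]).round(4),'y',np.percentile(k[:,1],[3,97]).round(4))
p=dict(np.load('/tmp/top.npz')); P=cloud(p); m=(P[...,2]>.150)&(P[...,2]<.225)&(np.hypot(P[...,0]-.494,P[...,1]-.206)<.032); print('top',m.sum(), P[m].mean(0) if m.sum() else '')
"
```

```text
[0.4801 0.1908 0.1708]
[0.4858 0.188  0.1584]
[0.4978 0.1894 0.1669]
[0.474  0.2032 0.1794]
0.15 18 x [0.4761 0.5023] y [0.1887 0.1973]
0.158 30 x [0.4733 0.506 ] y [0.1866 0.2024]
0.166 36 x [0.4739 0.5017] y [0.1855 0.2009]
0.174 21 x [0.4736 0.4975] y [0.1864 0.2043]
0.182 25 x [0.4736 0.5003] y [0.1795 0.2072]
0.19 32 x [0.4752 0.5012] y [0.1746 0.2028]
0.198 46 x [0.4763 0.5024] y [0.1751 0.2257]
0.206 30 x [0.4801 0.5   ] y [0.1747 0.2218]
0.214 6 x [0.4799 0.4878] y [0.1762 0.2214]
top 49 [0.47878166 0.19680766 0.18517798]
```

send_rows(steps=[{"dx":-0.3,"dy":0.8,"dz":0,"yaw":0,"gripper":0.2},{"dx":-0.3,"dy":0.8,"dz":1,"yaw":0,"gripper":0.2},{"dx":-0.3,"dy":0.8,"dz":2,"yaw":0,"gripper":0.2},{"dx":-0.3,"dy":0.8,"dz":2,"yaw":0,"gripper":0.2},{"dx":-0.3,"dy":0.8,"dz":2,"yaw":0,"gripper":0.2}])

```text
clock: 40.1
tcp_pos: [0.4966, 0.2136, 0.1882]
orientation: [-0.003, -3.141, 0.0]
contact_force: [-0.1, 0.2, -0.6]
grip_width: 0.031
gripper_force: 49.8
```

```bash
python3 -c "
from f import *
go(.4963,.2132,.165)
d=grab('side'); P=cloud(d); m=(P[...,2]>.124)&(P[...,2]<.225)&(np.hypot(P[...,0]-.494,P[...,1]-.210)<.034)&(P[...,1]<.207)
q=P[m]
for lo in np.arange(.124,.20,.008):
    k=q[(q[:,2]>=lo)&(q[:,2]<lo+.008)]
    if len(k): print(lo.round(3),len(k),'x',np.percentile(k[:,0],[3,97]).round(4),'y',np.percentile(k[:,1],[3,97]).round(4))
"
```

```text
t 40.1 tcp [0.4966 0.2136 0.1882] x [-1.     0.002  0.   ] y [ 0.002  1.    -0.   ] z [-0. -0. -1.] F [-0.1  0.2 -0.6] w 0.031 gf 49.8 q [-0.    0.41 -0.64  1.91  0.31  0.92  0.77]
shift cm (tool) [ 0.03 -0.04  2.32]
0.124 2 x [0.474  0.5025] y [0.1848 0.1864]
0.132 18 x [0.4801 0.5059] y [0.1971 0.2061]
0.14 26 x [0.4789 0.5051] y [0.1939 0.2061]
0.148 30 x [0.4766 0.5087] y [0.1934 0.2061]
0.156 17 x [0.4784 0.5039] y [0.1922 0.2045]
0.164 18 x [0.4802 0.504 ] y [0.187  0.2034]
0.172 31 x [0.48  0.505] y [0.1823 0.2045]
0.18 30 x [0.4802 0.5052] y [0.1834 0.2067]
0.188 19 x [0.4842 0.5034] y [0.1817 0.1967]
0.196 3 x [0.4835 0.4977] y [0.1792 0.1878]
```

send_rows(steps=[{"dx":0,"dy":-0.05,"dz":1,"yaw":0,"gripper":0.2},{"dx":0,"dy":-0.05,"dz":1.8,"yaw":0,"gripper":0.2},{"dx":0,"dy":-0.05,"dz":1.8,"yaw":0,"gripper":0.2}])

```text
clock: 40.52
tcp_pos: [0.4961, 0.2128, 0.1693]
orientation: [-0.003, -3.14, 0.001]
contact_force: [-0.1, -0.1, -1.0]
grip_width: 0.0312
gripper_force: 49.8
```

send_rows(steps=[{"dx":0,"dy":0,"dz":0.5,"yaw":0,"gripper":0.2},{"dx":0,"dy":0,"dz":0.5,"yaw":0,"gripper":0.2}])

```text
clock: 40.78
tcp_pos: [0.4965, 0.213, 0.165]
orientation: [-0.003, -3.141, 0.0]
contact_force: [-0.3, 0.4, -0.8]
grip_width: 0.0312
gripper_force: 49.8
```

send_rows(steps=[{"dx":0,"dy":0,"dz":0.3,"yaw":0,"gripper":0.2},{"dx":0,"dy":0,"dz":0.3,"yaw":0,"gripper":0.2}])

```text
clock: 41.02
tcp_pos: [0.4971, 0.2138, 0.1635]
orientation: [0.002, 3.14, 0.001]
contact_force: [-2.1, -0.9, 9.2]
grip_width: 0.0311
gripper_force: 50.8
```

send_rows(steps=[{"dx":0,"dy":0,"dz":0.3,"yaw":0,"gripper":0.2},{"dx":0,"dy":0,"dz":0.3,"yaw":0,"gripper":0.2}])

```text
clock: 41.28
tcp_pos: [0.4973, 0.2142, 0.163]
orientation: [0.003, 3.139, -0.001]
contact_force: [-8.1, -4.1, 31.4]
grip_width: 0.0312
gripper_force: 53.0
```

send_rows(steps=[{"dx":0,"dy":0,"dz":-0.4,"yaw":0,"gripper":0.2},{"dx":0,"dy":0,"dz":-0.4,"yaw":0,"gripper":0.45},{"dx":0,"dy":0,"dz":-0.4,"yaw":0,"gripper":0.6},{"dx":0,"dy":0,"dz":-0.4,"yaw":0,"gripper":0.6}])

```text
clock: 41.78
tcp_pos: [0.4965, 0.213, 0.1629]
orientation: [-0.003, -3.141, 0.0]
contact_force: [0.4, 1.0, 0.0]
grip_width: 0.0515
gripper_force: 0.0
```

send_rows(steps=[{"dx":0,"dy":0,"dz":-4,"yaw":0,"gripper":0.6},{"dx":0,"dy":0,"dz":-9,"yaw":0,"gripper":0.6},{"dx":0,"dy":-5,"dz":-9,"yaw":0,"gripper":0.6},{"dx":-4,"dy":-11,"dz":-9,"yaw":0,"gripper":0.3},{"dx":-6,"dy":-17,"dz":-9,"yaw":0,"gripper":0.3}])

```text
clock: 42.4
tcp_pos: [0.5539, 0.0513, 0.2535]
orientation: [0.001, 3.14, 0.001]
contact_force: [0.8, 0.8, 0.5]
grip_width: 0.0258
gripper_force: 0.0
```

send_rows(steps=[{"dx":-3,"dy":-5,"dz":0,"yaw":0,"gripper":0},{"dx":-6,"dy":-10,"dz":0,"yaw":0,"gripper":0},{"dx":-6,"dy":-16,"dz":0,"yaw":0,"gripper":0},{"dx":-6,"dy":-22,"dz":0,"yaw":0,"gripper":0},{"dx":-6,"dy":-22,"dz":0,"yaw":0,"gripper":0}])

```text
clock: 43.02
tcp_pos: [0.6114, -0.1753, 0.2521]
orientation: [-0.019, -3.14, 0.004]
contact_force: [0.2, 1.2, 0.4]
grip_width: -0.0004
gripper_force: 0.0
```

```bash
python3 -c "
from f import *
plate((.54,.167),.10,.13); deckcaps(); iris(); puck(); go(.619,.0217,.13)
a=np.load('/tmp/top.npz')['color'][:,:,::-1];b=np.load('/tmp/side.npz')['color'][:,:,::-1]
cv2.imwrite('pics/s8.png',np.hstack([cv2.resize(a[160:270,150:290],(400,314)),cv2.resize(b[90:200,210:350],(400,314))]))"
```

```text
top 4094 z 0.1104 tilt [0.001  0.0009] rect ((546.8464965820312, 189.49151611328125), (162.75010681152344, 194.8726348876953), 0.32674628496170044)
side 1789 z 0.1096 tilt [0.0016 0.0075] rect ((544.6424560546875, 187.52798461914062), (162.8799591064453, 198.7162628173828), 0.18382450938224792)
top p2 179 off [-1.4  1.2] z 0.1602
top p3 183 off [2.  1.7] z 0.16
top p4 200 off [2.4 0.5] z 0.1599
side p2 95 off [-3.4 -1.1] z 0.1583
side p3 101 off [-0.3  0.7] z 0.158
side p4 93 off [-0.2 -1.7] z 0.1585
top bar 129 [0.4716 0.0221 0.1143] ((470.738525390625, 21.45713996887207), (42.47352600097656, 12.680647850036621), 88.36468505859375)
side bar 85 [0.469  0.0183 0.1123] ((469.5002746582031, 19.258098602294922), (42.54429244995117, 14.27880573272705), 88.52229309082031)f.py:7: RuntimeWarning: Mean of empty slice.
  q=P[m]; k=q[q[:,2]>.04]; print(n,'puck',m.sum(),q.mean(0).round(4),'knob top',k.mean(0).round(4),'zmax',np.percentile(q[:,2],98).round(4))
  ret = um.true_divide(
Traceback (most recent call last):
  File "f.py", line 7, in puck
    q=P[m]; k=q[q[:,2]>.04]; print(n,'puck',m.sum(),q.mean(0).round(4),'knob top',k.mean(0).round(4),'zmax',np.percentile(q[:,2],98).round(4))
                                                                                                            ~~~~~~~~~~~~~^^^^^^^^^^^
IndexError: index -1 is out of bounds for axis 0 with size 0
```

All three vials stand home (tops at 0.160) and the iris and carrier are good. Only the puck view was blocked by the arm. On to the plunger.

```bash
python3 -c "
from f import *
go(.619,.0217,.14)"
```

```text
t 43.17 tcp [ 0.6125 -0.1664  0.253 ] x [-1.     0.001  0.   ] y [0.001 1.    0.001] z [-0.     0.001 -1.   ] F [0.1 1.4 0.5] w 0.0001 gf 0.0 q [ 0.54  0.46 -0.51  1.63  0.25  1.11  1.53]
shift cm (tool) [-0.64 18.8  11.32]
```

send_rows(steps=[{"dx":-0.6,"dy":6,"dz":0,"yaw":0,"gripper":0},{"dx":-0.6,"dy":12,"dz":0,"yaw":0,"gripper":0},{"dx":-0.6,"dy":18.6,"dz":0,"yaw":0,"gripper":0},{"dx":-0.6,"dy":18.6,"dz":4,"yaw":0,"gripper":0},{"dx":-0.6,"dy":18.6,"dz":10,"yaw":0,"gripper":0}])

```text
clock: 43.8
tcp_pos: [0.6201, 0.0229, 0.1546]
orientation: [-0.007, 3.136, 0.002]
contact_force: [1.6, -0.6, 0.5]
grip_width: -0.0001
gripper_force: 0.0
```

```bash
python3 -c "
from f import *
puck(); deckcaps(); go(.619,.0217,.115)"
```

```text
top puck 250 [ 0.5392 -0.4018  0.029 ] knob top [ 0.5396 -0.4041  0.0462] zmax 0.0485
side puck 327 [ 0.5367 -0.4095  0.028 ] knob top [ 0.5379 -0.4069  0.0442] zmax 0.0466
top p2 82 off [-3.1  8.2] z 0.1601
top p3 184 off [3.1 2.3] z 0.16
top p4 201 off [2.5 0.7] z 0.16
side p2 95 off [-2.7 -0.5] z 0.1582
side p3 102 off [1.3 0.4] z 0.158
side p4 91 off [ 0.  -2.1] z 0.1579
t 43.9 tcp [0.614  0.02   0.1475] x [-1.    -0.002  0.012] y [-0.002  1.    -0.   ] z [-0.012 -0.    -1.   ] F [-1.3 -0.3 -0.2] w 0.0 gf 0.0 q [ 0.25  0.56 -0.52  1.76  0.34  0.92  1.16]
shift cm (tool) [-0.54  0.17  3.25]
```

send_rows(steps=[{"dx":-0.3,"dy":0.1,"dz":0,"yaw":0,"gripper":0},{"dx":-0.3,"dy":0.1,"dz":1.2,"yaw":0,"gripper":0},{"dx":-0.3,"dy":0.1,"dz":1.2,"yaw":0,"gripper":0}])

```text
clock: 44.28
tcp_pos: [0.6221, 0.0193, 0.1419]
orientation: [0.003, 3.141, -0.0]
contact_force: [-0.0, -0.7, -0.0]
grip_width: 0.0002
gripper_force: 0.0
```

```bash
python3 -c "
from f import *
go(.619,.0217,.114)"
```

```text
t 44.27 tcp [0.6221 0.0193 0.1419] x [-1.     0.002 -0.001] y [ 0.002  1.    -0.   ] z [ 0.001 -0.    -1.   ] F [-0.  -0.7 -0. ] w 0.0002 gf 0.0 q [ 0.25  0.57 -0.52  1.76  0.35  0.91  1.15]
shift cm (tool) [0.31 0.24 2.79]
```

send_rows(steps=[{"dx":0.2,"dy":0.2,"dz":0.8,"yaw":0,"gripper":0},{"dx":0.2,"dy":0.2,"dz":1.8,"yaw":0,"gripper":0},{"dx":0.2,"dy":0.2,"dz":2.6,"yaw":0,"gripper":0},{"dx":0.2,"dy":0.2,"dz":2.9,"yaw":0,"gripper":0},{"dx":0.2,"dy":0.2,"dz":2.9,"yaw":0,"gripper":0}])

```text
clock: 44.9
tcp_pos: [0.6201, 0.0217, 0.1149]
orientation: [0.003, 3.141, -0.002]
contact_force: [-7.2, -0.7, 23.7]
grip_width: 0.0
gripper_force: 12.0
```

send_rows(steps=[{"dx":0,"dy":0,"dz":0.2,"yaw":0,"gripper":0},{"dx":0,"dy":0,"dz":0.2,"yaw":0,"gripper":0}])

```text
clock: 45.15
tcp_pos: [0.6203, 0.0217, 0.1147]
orientation: [0.003, 3.14, -0.003]
contact_force: [-14.0, -1.3, 37.9]
grip_width: 0.0002
gripper_force: 18.7
```

The plunger is on its stop: 38 N against a 5 N spring, with the tips at 0.090. I retract.

send_rows(steps=[{"dx":0,"dy":0,"dz":-3,"yaw":0,"gripper":0},{"dx":0,"dy":0,"dz":-9,"yaw":0,"gripper":0},{"dx":0,"dy":0,"dz":-14,"yaw":0,"gripper":0},{"dx":0,"dy":-6,"dz":-14,"yaw":0,"gripper":0},{"dx":0,"dy":-11,"dz":-14,"yaw":0,"gripper":0}])

```text
clock: 45.78
tcp_pos: [0.6197, -0.0905, 0.2507]
orientation: [0.002, 3.141, -0.002]
contact_force: [0.8, -0.1, -0.9]
grip_width: 0.0001
gripper_force: 0.0
```

send_rows(steps=[{"dx":0,"dy":-5,"dz":0,"yaw":0,"gripper":0},{"dx":0,"dy":-9,"dz":0,"yaw":0,"gripper":0},{"dx":0,"dy":-9,"dz":0,"yaw":0,"gripper":0},{"dx":0,"dy":-9,"dz":0,"yaw":0,"gripper":0},{"dx":0,"dy":-9,"dz":0,"yaw":0,"gripper":0}])

```text
clock: 46.4
tcp_pos: [0.6197, -0.1768, 0.2502]
orientation: [0.001, -3.141, -0.001]
contact_force: [1.0, -0.2, 0.1]
grip_width: 0.0001
gripper_force: 0.0
```

```bash
python3 -c "
from f import *
st(); plate((.54,.167),.10,.13); deckcaps(); iris()
d=dict(np.load('/tmp/top.npz')); P=cloud(d); m=np.hypot(P[...,0]-.62,P[...,1]-.0217)<.009; print('plunger z',np.median(P[m][:,2]))
a=d['color'][:,:,::-1];b=np.load('/tmp/side.npz')['color'][:,:,::-1]
cv2.imwrite('pics/s8.png',np.hstack([cv2.resize(a[150:270,150:290],(400,343)),cv2.resize(b[90:210,210:350],(400,343))]))"
```

```text
t 46.4 tcp [ 0.6197 -0.1768  0.2502] x [-1.    -0.001  0.   ] y [-0.001  1.     0.001] z [-0.     0.001 -1.   ] F [ 1.  -0.2  0.1] w 0.0001 gf 0.0 q [ 0.55  0.48 -0.51  1.61  0.25  1.12  1.55]
top 4093 z 0.1104 tilt [0.0017 0.0019] rect ((547.0804443359375, 189.28662109375), (163.21046447753906, 195.17074584960938), 0.3500330150127411)
side 1803 z 0.1095 tilt [0.0017 0.0052] rect ((544.83251953125, 186.3155517578125), (162.92184448242188, 201.05076599121094), 0.47035887837409973)
top p2 182 off [-1.5  1.1] z 0.1599
top p3 183 off [2.  2.3] z 0.16
top p4 198 off [2.6 0.6] z 0.1599
side p2 97 off [-3.8 -1.8] z 0.1578
side p3 100 off [0.6 1.6] z 0.1581
side p4 92 off [-0.1 -1.7] z 0.1578
top bar 130 [0.4715 0.022  0.1144] ((470.75439453125, 21.639015197753906), (42.71445846557617, 12.70675277709961), 88.35608673095703)
side bar 82 [0.4689 0.019  0.1126] ((469.68896484375, 20.0919132232666), (14.019333839416504, 44.923099517822266), 0.15257860720157623)
plunger z 0.10058643487841842
```

View pics/s8.png

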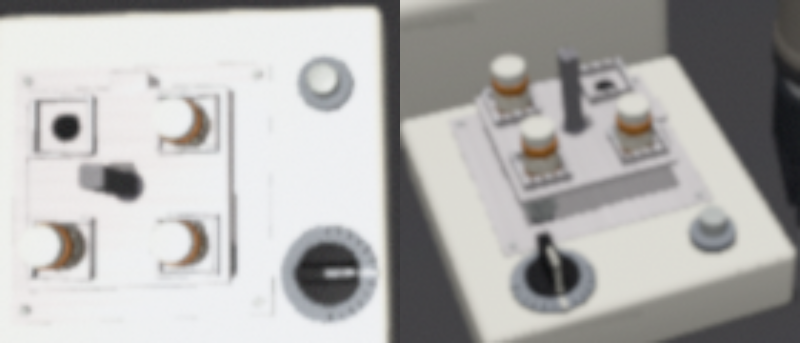

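The picture shows three upright vials in their pockets, at left-picture caps (183,122), (183,245) and (40,247). The pointer is on the index at (345,272), and the plunger is up (z 0.1006).

```bash
python3 -c "
from h import *
print(workorder.hand_in())"
```

```text
the job is handed in; nothing more can be done
None
```

The job is handed in, though no verdict came back: by the cameras the puck is in its dish, the carrier seated, all three vials upright in pockets (one regrasped after landing tilted) and the iris on its mark; the plunger went down to its stop and came up again.

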